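Lock a reagent bottle away in the hasped chest

ROBOT

A 6-joint arm with a two-finger parallel gripper is mounted at the origin on a cart in front of the work surface, level with it; the furniture and walls round the work are solid. World frame = base frame: x ahead of the robot, y to its left, z up, the work surface at z = 0. Lengths are in m, angles in rad, forces in N, time in s.
With the tool pointing down it reaches from about 0.375 to 0.925 m from the base axis. Payload 5.7 kg.
Tool frame: the origin (TCP) lies at the very end of the fingers, on their centre line; the grasp point (between the pads) lies 19 mm behind it; z points along the fingers, y is the direction in which the jaws open and shut (so a half turn about z gives the same grasp; the last joint's range is limited). The gripper opens to 85 mm and grips with 20 to 120 N. Pads are 22 mm wide; open, the fingers measure 114 mm over their backs; the gripper's body (76 mm by 85 mm) begins 54 mm behind the grasp point. The pads swing forward as they close: fully open they stand 13 mm farther back than shut.
Start: joints at [1.173, 0.359, 1.51, -0, 1.272, -0.115], TCP at [0.167, 0.576, 0.231] pointing down, gripper open.
Joint ranges: [-2.97, 2.97], [-1.01, 2.36], [0.21, 2.38], [-0.96, 4.11], [0.2, 2.71], [-2.98, 2.98]. Speed limits (rad/s): [2.39, 2.39, 3.14, 3.14, 3.14, 3.14].

INTERFACE

Orientations are given as a rotation vector (axis times angle).
In Python, from bench import sensors, imaging, job gives the robot as it stands.
- The arm moves only by the tool send_rows, never from a script. Its argument "moves" is a list of rows, each an object of numbers: "tx", "ty", "tz": the shift along the tool's x, y, z in mm; "wx", "wy", "wz": the turn, a rotation vector about the tool's x, y, z in rad; "fingers": the finger opening in mm, from 0 to 85.4. In form: [{"tx": .., "ty": .., "tz": .., "wx": .., "wy": .., "wz": .., "fingers": ..}, ...]. A call has 1 to 12 rows; each row shifts and turns the commanded pose from where the row before left it, along the tool's axes as they then stand; what a row does not reach is not made up. A row lasts 1/12 s, in which the tool goes at most 41.7 mm and 7.16 degrees, less where a joint would pass 70% of its speed; a pose out of reach is approached as far as the arm can. A call with a gripper value outside its range is refused whole. The fingers move at their own pace and stop on an object; the grip force is fixed at half the most. Time passes only in rows, so rows that do not move let the fingers close. It gives the time, the measured TCP pose, the force and the opening at its end, in the units of the state.
- sensors.state(): the state, without advancing time (a new reading comes with each control period).
- imaging.camera(name): name is "scene" or "top"; returns a dict with "image" (420x560x3 uint8, red, green, blue), "z_map" (420x560 float32, m along the optical axis (not along the pixel's ray), 0 where there is no reading), "fx", "fy", "cx", "cy" (pixels), "dist" ([k1, k2, p1, p2, k3] as OpenCV has them; the pictures are not rectified), "R" (3x3) and "t" (3): a world point X has camera coordinates R X + t. Camera axes: x right, y down, z forward; pixel columns grow to the right and rows downward; lengths in m; the calibration is good to about 2 mm. A picture is of the moment at which its call begins.
- job.close_job(): hands the job in, once; it reports no verdict.
The state is a dict: "time": time; "joint_positions": joint angles; "qvel": joint speeds; "joint_efforts": joint torques, N m; "eef_pos": TCP position; "ee_rot": TCP orientation; "wrist_force": force on the tool from outside, world axes, zero at the start; "moment": the same for the moment, N m; "grip_width": finger opening in m.
Only numpy, scipy, OpenCV 4.12 (cv2) and the standard library are available. Lean on these libraries where they do the work, as an engineer would, in place of code of your own. Each camera call takes 0.05 s, during which the arm holds its last target.

TASK

Lock the amber bottle with the black cap away in the yellow chest: flip the hasp up off its staple and swing it over until it leans back above the lid, then raise the lid until it leans back a little past upright and stand the bottle gently on the chest floor. Then shut the lid fully and swing the hasp back down over its staple. Leave the two white-capped bottles standing where they are.

Things in the scene. Friction and masses are not known exactly. Their poses are not given: they have to be found in the camera images.
- chest: Yellow chest, fixed, outside 150 (x) x 220 (y) x 145 mm high; walls and floor 6 mm. Origin: centre of its underside; x from the front (hasp side, towards the robot) to the rear, y left as seen from the robot, z up. Inside x -69..69, y -104..104 mm, floor at z 6, rim at z 145; 10 mm lid plate on the rim. A staple 12 mm wide stands 14 mm out of the front at y -50, z 128.
- lid_hinge (a point): Point on the lid's hinge line, which runs along the chest's y: at x +75, y 0, z 145 mm of the chest (rear rim). Fixed in the chest, axes as the chest's.
- hasp_hinge (a point): Point on the hasp's hinge line, which runs along the chest's y at the lid's front edge: at x -79, y -50, z 151 mm of the chest when the lid is shut. Moves with the lid.
- lid (a joint): Lid hinge, rad: 0 shut, grows as the front edge rises, 1.57 upright, stop at 1.9 (leaning back). Stiff friction hinge (about 0.3 N m): the lid stays where it is left; about 6 N at its knob raises it. With the hasp over the staple it is blocked after about 2 degrees.
- hasp (a joint): Hasp hinge, rad, relative to the lid: 0 hanging on the chest front, slot over the staple; 1.57 straight out to the front; 3.14 straight up from the lid; stop at 3.5, leaning back over the lid. Moves easily and, lid shut, falls by its weight: onto the staple from below about 2.6, back to the stop from beyond about 3.1; between these it may stay. Steel strap 26 mm wide, 47 mm long.
- hasp_knob (a point): Centre of the black barrel-shaped knob on the hasp: 14 mm diameter, 34 mm long along the chest's y. It lies 40 mm down the strap from the hasp hinge line and 28 mm out from the strap: at x -107, y -50, z 111 mm of the chest at hasp 0, lid 0. Pinched on its two ends (along the chest's y) it stays level in the fingers: the barrel turns freely on its pin while the hasp swings.
- lid_knob (a point): Centre of the black barrel-shaped knob on the lid: 20 mm diameter, 38 mm long along the chest's y, 30 mm above the lid's upper face. It lies 115 mm in front of the lid hinge line and 40 mm above it: at x -40, y +50, z 185 mm of the chest when shut. Pinched on its two ends (along y) it stays level in the fingers: the barrel turns freely on its pin while the lid swings.
- amber_mid (a point): Centre (half-way up, 63 mm above the underside) of the loose amber bottle with a black cap: body 58 mm diameter, 126 mm tall, 0.16 to 0.32 kg, upright on the worktop, z axis up. The cap, 34 mm diameter, is its top 17 mm (46 to 63 mm above this point); it is fixed on, and the bottle can be held by it.
- amber_bottle: The same amber bottle; origin at the centre of its underside.
- orange_mid (a point): Centre (59 mm above the underside) of a bystander: white-capped bottle with an orange-bordered label, 53 mm diameter, 118 mm tall, loose. The three bottles stand in any order in three places: one left of the chest, two to the right.
- blue_mid (a point): Centre (59 mm above the underside) of a bystander: white-capped bottle with a blue-bordered label, 53 mm diameter, 118 mm tall, loose.
There are look-alikes about, which are no part of the job. What is shaped like the part that bears orange_mid but red or turquoise is not meant.

How it is judged:
On the way, in this order (a step that is already met when the one before it is completed fails the run):
1. the hasp is swung off the staple and leans back over the lid, lid still shut (value of joint hasp above 2.9 rad and value of joint lid below 0.1 rad), for 0.2 s.
2. the lid is raised upright or beyond (value of joint lid above 1.45 rad), for 0.2 s.
3. the amber bottle stands upright on the chest floor (x of amber_mid in the frame of chest between -0.065 and 0.065 m and y of amber_mid in the frame of chest between -0.095 and 0.095 m and z of amber_mid in the frame of chest between 0.055 and 0.08 m and angle between amber_mid's own z axis and vertical below 0.15 rad), for 0.2 s.
4. the lid is shut on it, the hasp still swung back (all of step 3 and value of joint lid below 0.04 rad and value of joint hasp above 1.5 rad), for 0.1 s.
5. the hasp is down over the staple (value of joint hasp below 0.15 rad and value of joint lid below 0.04 rad), for 0.2 s.
At the end, for the whole second after the job is handed in: The amber bottle stands at rest and upright (within 0.15 rad) on the chest floor, the lid is shut (joint under 0.04 rad), the hasp hangs over the staple (joint under 0.15 rad), and both white-capped bottles stand upright within 30 mm of where they were (all of step 3 and all of step 5 and linear speed of amber_bottle below 0.02 m/s and not (distance of orange_mid from where it was at the start of the episode above 0.03 m or angle between orange_mid's own z axis and vertical above 0.5 rad) and not (distance of blue_mid from where it was at the start of the episode above 0.03 m or angle between blue_mid's own z axis and vertical above 0.5 rad)); the robot touches nothing.
It fails at once if the lid is forced up while the hasp is not swung clear (value of joint lid above 0.15 rad and value of joint hasp below 1.2 rad).
It fails at once if the amber bottle is dropped into the chest (over 0.8 m/s inside it) instead of being set down (x of amber_mid in the frame of chest between -0.07 and 0.07 m and y of amber_mid in the frame of chest between -0.105 and 0.105 m and z of amber_mid in the frame of chest below 0.17 m and linear speed of amber_bottle above 0.8 m/s).
It fails at once if a white-capped bottle is knocked over or moved more than 30 mm ((distance of orange_mid from where it was at the start of the episode above 0.03 m or angle between orange_mid's own z axis and vertical above 0.5 rad) or (distance of blue_mid from where it was at the start of the episode above 0.03 m or angle between blue_mid's own z axis and vertical above 0.5 rad)).
It also fails if it takes over 72 s, if anything falls off the work surface, if the arm or the gripper's body presses on something with over 40 N, if the wrist force passes 120 N, or if a joint passes its speed limit or range.

## Working session

There is one attempt and no reset: what is moved stays moved. The work goes in short steps, Python scripts to look and compute and a tool call to move; the robot and the scene stay as the last step left them, time stands still between calls to the robot, and variables do not carry over. Pictures are saved under pics/ and viewed, and the job is handed in when it is done.

Besides the shell and the picture viewer there is one more tool, called after "Call:" as name([rows], argument=value, ...), one row to a line, values as JSON. send_rows: Moves the arm, as the interface text tells. Its arguments: {"type":"object","properties":{"moves":{"type":"array"}},"required":["moves"]}

```bash
mkdir -p pics; ls; python3 - <<'E'
from bench import sensors, imaging, job
import cv2,numpy as np
print(sensors.state())
for n in ["scene","top"]:
    c=imaging.camera(n)
    cv2.imwrite(f"pics/{n}0.png",c["image"][:,:,::-1])
    np.savez(f"{n}0.npz",**c)
    print(n,c["fx"],c["fy"],c["cx"],c["cy"],c["dist"],c["R"],c["t"])
E
```

```text
pics
{'time': 0.0, 'joint_positions': array([ 1.17292698e+00,  3.59484222e-01,  1.51142646e+00, -1.13931299e-05,
        1.27251165e+00, -1.15074605e-01]), 'qvel': array([ 7.99028491e-05, -2.22838227e-03,  1.98578978e-04, -4.78474685e-04,
        3.42274282e-04, -1.13356531e-03]), 'joint_efforts': array([-1.83132339e-03, -5.27604067e+01, -2.78624046e+01, -4.58499708e-04,
        1.29684561e-02, -6.83177291e-06]), 'eef_pos': array([0.16715597, 0.57553813, 0.23046824]), 'ee_rot': array([-4.42664888e-01, -3.10979012e+00,  2.78399095e-03]), 'wrist_force': array([0.19778457, 0.18753689, 0.46020298]), 'moment': array([ 0.01146714, -0.00523389, -0.01732088]), 'grip_width': 0.08575845266373887}
scene 521.6399545958719 521.6399545958719 279.1663900410651 207.85371999638184 [-0.07719115  0.          0.          0.          0.        ] [[ 0.81583217 -0.5781302   0.01353996]
 [-0.35460488 -0.51862394 -0.77800038]
 [ 0.45680766  0.62991641 -0.62811789]] [-0.43118752  0.29682437  1.45387036]
top 443.5277758932853 443.5277758932853 279.9732195949376 210.691481401896 [-0.02091758  0.          0.          0.          0.        ] [[-0.01366352 -0.99986168  0.00948357]
 [-0.99472232  0.0126275  -0.10182364]
 [ 0.1016898  -0.01082479 -0.99475726]] [-1.03375522e-03  5.44302648e-01  1.30399541e+00]
```

View pics/scene0.png

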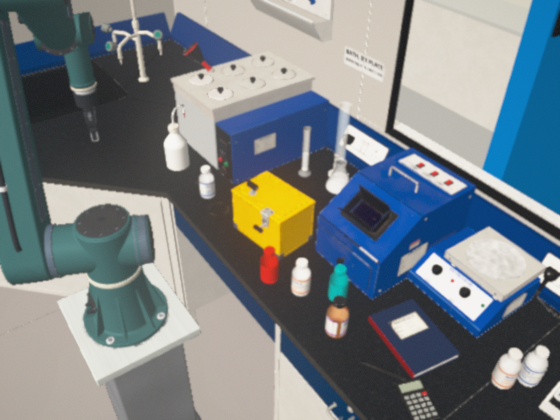

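View pics/top0.png

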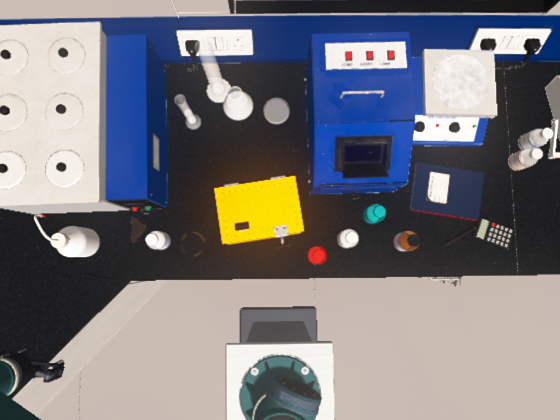

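The top view shows the chest at (258,211) and the hasp at (281,232). The amber bottle is at (406,241), and the white caps are at (157,240) and (348,238). Red, at (317,255), and turquoise, at (375,213), are look-alikes.

```bash
cat > h.py <<'E'
import numpy as np,cv2
from bench import sensors, imaging
def cloud(c):
    z=c["z_map"]; H,W=z.shape
    u,v=np.meshgrid(np.arange(W),np.arange(H))
    K=np.array([[c["fx"],0,c["cx"]],[0,c["fy"],c["cy"]],[0,0,1]])
    p=cv2.undistortPoints(np.stack([u,v],-1).reshape(-1,1,2).astype(float),K,np.array(c["dist"],float)).reshape(H,W,2)
    X=np.dstack([p[...,0]*z,p[...,1]*z,z])
    X=(X-np.array(c["t"]))@np.array(c["R"])
    X[z==0]=np.nan
    return X
def proj(c,X):
    K=np.array([[c["fx"],0,c["cx"]],[0,c["fy"],c["cy"]],[0,0,1]])
    return cv2.projectPoints(np.atleast_2d(X).astype(float),cv2.Rodrigues(np.array(c["R"]))[0],np.array(c["t"],float),K,np.array(c["dist"],float))[0][:,0]
def get(n):
    return imaging.camera(n)
E
python3 - <<'E'
from h import *
for n in ["top","scene"]:
    c=dict(np.load(n+"0.npz")); X=cloud(c); im=c["image"].astype(int)
    hsv=cv2.cvtColor(c["image"],cv2.COLOR_RGB2HSV)
    yel=(hsv[...,0]>18)&(hsv[...,0]<35)&(hsv[...,1]>150)
    P=X[yel]; P=P[np.isfinite(P[:,0])]
    print(n,len(P),np.percentile(P[:,2],[1,10,50,90,99]))
    L=P[abs(P[:,2]-0.155)<0.006]
    r=cv2.minAreaRect(L[:,:2].astype(np.float32)); print(r, cv2.boxPoints(r),L[:,2].mean())
    near=(X[...,0]>0.2)&(X[...,0]<0.9)&(abs(X[...,1])<0.6)
    # bottles: cap points
    m=near&(X[...,2]>0.105)&(X[...,2]<0.14)&~yel
    nl,lab,st,ce=cv2.connectedComponentsWithStats(m.astype(np.uint8))
    for i in range(1,nl):
        if 15<st[i,4]<800:
            Q=X[lab==i]; T=Q[Q[:,2]>np.percentile(Q[:,2],90)-0.006]
            print(i,st[i,4],ce[i].round(),"med top",np.median(T,0).round(4),"mid",((T.max(0)+T.min(0))/2).round(4),im[lab==i].mean(0).round())
E
```

```text
top 4536 [-0.00063858  0.15148948  0.15493973  0.15808193  0.16084046]
((0.5370064377784729, 0.05248158425092697), (0.1535731703042984, 0.223369762301445), 8.223160743713379) [[ 0.44503516  0.15203546]
 [ 0.4769835  -0.06903771]
 [ 0.6289777  -0.04707229]
 [ 0.5970294   0.17400089]] 0.15506208844285763
9 415 [448. 110.] med top [ 0.8086 -0.488   0.1383] mid [ 0.8477 -0.5096  0.1368] [201. 194. 191.]
10 23 [430.  87.] med top [ 0.8829 -0.4401  0.1383] mid [ 0.8823 -0.4397  0.1374] [233. 225. 216.]
20 420 [157. 147.] med top [0.728  0.337  0.1365] mid [0.7263 0.3456 0.1355] [40. 56. 90.]
27 70 [235.  92.] med top [0.8847 0.1183 0.1112] mid [0.88   0.1182 0.1123] [200. 194. 191.]
36 20 [429.  93.] med top [ 0.8637 -0.4387  0.1382] mid [ 0.8659 -0.4372  0.1364] [235. 227. 218.]
67 382 [345. 175.] med top [ 0.6032 -0.161   0.1357] mid [ 0.7275 -0.2251  0.1353] [ 37.  56. 113.]
70 31 [439. 102.] med top [ 0.8378 -0.4629  0.1386] mid [ 0.8377 -0.4657  0.1376] [234. 227. 219.]
91 32 [480. 107.] med top [ 0.8226 -0.5831  0.1387] mid [ 0.8236 -0.5807  0.138 ] [234. 227. 218.]
111 39 [187. 111.
[... 1546 characters left out ...]
 169. 164.]
5 69 [205. 169.] med top [0.4596 0.3474 0.1198] mid [0.4593 0.3477 0.1217] [219. 214. 207.]
7 103 [262. 223.] med top [ 0.4651 -0.0083  0.1359] mid [ 0.4637 -0.0054  0.1354] [167. 147. 119.]
17 100 [269. 251.] med top [ 0.4095 -0.116   0.1189] mid [ 0.4093 -0.1155  0.1197] [222.  69.  35.]
36 400 [470. 273.] med top [ 0.8025 -0.5097  0.1371] mid [ 0.8067 -0.5113  0.1365] [203. 198. 192.]
53 104 [302. 263.] med top [ 0.4572 -0.2088  0.1181] mid [ 0.458  -0.2083  0.1191] [234. 229. 222.]
74 113 [340. 269.] med top [ 0.5302 -0.29    0.1187] mid [ 0.5298 -0.2892  0.1203] [ 16. 176. 174.]
117 156 [339. 302.] med top [ 0.4458 -0.3802  0.1259] mid [ 0.4462 -0.3806  0.1266] [72. 73. 69.]
```

```bash
python3 - <<'E'
from h import *
th=0.1435; o=np.array([0.537,0.0522,0])
R=np.array([[np.cos(th),-np.sin(th),0],[np.sin(th),np.cos(th),0],[0,0,1]])
for n in ["top","scene"]:
    c=dict(np.load(n+"0.npz")); X=cloud(c)
    Y=(X-o)@R  # chest frame
    hsv=cv2.cvtColor(c["image"],cv2.COLOR_RGB2HSV)
    m=(abs(Y[...,0]+.04)<.04)&(abs(Y[...,1]-.05)<.04)&(Y[...,2]>.172)
    print(n,"lidknob",m.sum(),Y[m].min(0).round(4),Y[m].max(0).round(4),np.median(Y[m],0).round(4))
    dark=(c["image"].max(-1)<80)
    m=(abs(Y[...,0]+.107)<.03)&(abs(Y[...,1]+.05)<.04)&(Y[...,2]>.09)&(Y[...,2]<.135)
    print(" haspknob",m.sum(),Y[m].min(0).round(4),Y[m].max(0).round(4),np.median(Y[m],0).round(4), (m&dark).sum())
    yel=(hsv[...,0]>18)&(hsv[...,0]<35)&(hsv[...,1]>150)
    L=Y[yel&(abs(Y[...,2]-.155)<.006)]
    print(" lid",np.percentile(L[:,0],[1,99]),np.percentile(L[:,1],[1,99]))
    F=Y[yel&(Y[...,2]<.12)&(Y[...,2]>.03)&(abs(Y[...,0]+.075)<.02)&(abs(Y[...,1])<.09)]
    if len(F)>50: print(" front",len(F),np.polyfit(F[:,1],F[:,0],1))
    # draw overlay
    im=c["image"][:,:,::-1].copy()
    pts=[[-.075,-.11,.155],[.075,-.11,.155],[.075,.11,.155],[-.075,.11,.155],[-.04,.05,.185],[-.107,-.05,.111],[-.107,-.067,.111],[-.107,-.033,.111],[-.04,.031,.185],[-.04,.069,.185],[-.075,-.11,0],[-.075,.11,0],[.075,-.11,0]]
    uv=proj(c,np.array(pts)@R.T+o)
    x0,y0=(200,165) if n=="top" else (215,160)
    s=6; im=cv2.resize(im[y0:y0+100,x0:x0+120],None,fx=s,fy=s)
    for p in uv: cv2.circle(im,(int((p[0]-x0+.5)*s),int((p[1]-y0+.5)*s)),3,(255,0,255),-1)
    cv2.imwrite(f"pics/ov_{n}.png",im)
E
```

```text
top lidknob 111 [-0.0495  0.0313  0.1839] [-0.0297  0.0695  0.1986] [-0.0405  0.0501  0.1927]
 haspknob 86 [-0.1134 -0.0661  0.1078] [-0.0807 -0.0318  0.1321] [-0.1043 -0.0494  0.1166] 35
 lid [-0.07516178  0.07451146] [-0.10915311  0.10890926]
 front 58 [ 0.0001433  -0.07458691]
scene lidknob 79 [-0.0533  0.0266  0.1769] [-0.031   0.0677  0.199 ] [-0.0443  0.0437  0.1908]
 haspknob 111 [-0.1157 -0.0899  0.0917] [-0.0771 -0.0147  0.1349] [-0.0921 -0.0532  0.1168] 0
 lid [-0.07786093  0.07594151] [-0.11363425  0.10760037]
 front 699 [-2.54731115e-05 -7.42379476e-02]
```

View pics/ov_top.png

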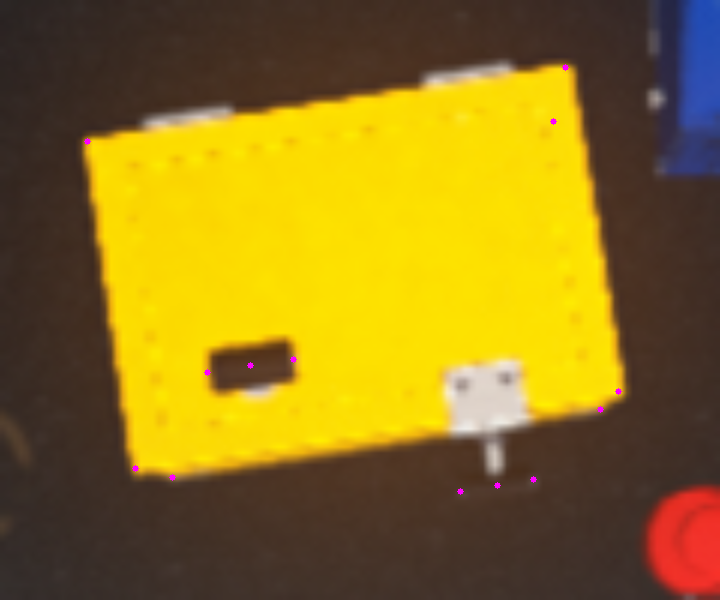

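View pics/ov_scene.png

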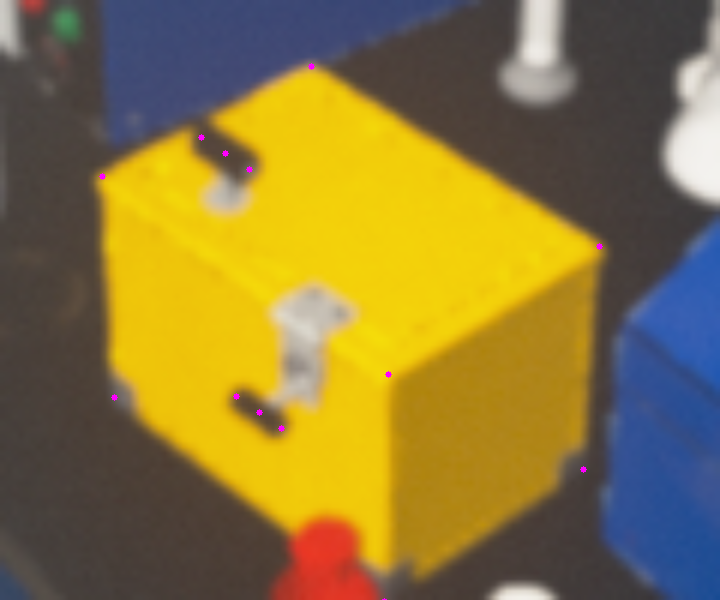

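```bash
cat >> h.py <<'E'
from scipy.spatial.transform import Rotation as Ro
TH=0.1435; O=np.array([0.537,0.0522,0])
RC=np.array([[np.cos(TH),-np.sin(TH),0],[np.sin(TH),np.cos(TH),0],[0,0,1]])
RT=RC@np.diag([-1.,1,-1])   # tool target orientation
def c2w(p): return RC@(np.array(p)/1000)+O
def w2c(p): return (RC.T@(np.array(p)-O))*1000
def st():
    s=sensors.state(); R=Ro.from_rotvec(s["ee_rot"]).as_matrix()
    print("t %.2f chest-frame mm"%s["time"],w2c(s["eef_pos"]).round(1),"rot err(tool)",Ro.from_matrix(R.T@RT).as_rotvec().round(3),"F",(RC.T@s["wrist_force"]).round(1),"w %.4f"%s["grip_width"],"q",s["joint_positions"].round(2))
    return s,R
def go(p):
    s,R=st(); d=R.T@(c2w(p)-s["eef_pos"])*1000
    print("tool d",d.round(1))
E
python3 - <<'E'
from h import *
go([-107,-50,180])
print(w2c([0.447,-0.3785,0.104]),w2c([0.458,-.206,0]),w2c([.41,-.113,0]),w2c([.46,.35,0]))
E
```

```text
t 0.10 chest-frame mm [-291.2  570.9  230.5] rot err(tool) [-0.002 -0.001 -0.426] F [-0.4 -0.7  0. ] w 0.0855 q [ 1.17  0.36  1.51 -0.    1.27 -0.12]
tool d [-424.4 -489.1   51.3]
[-150.66848723 -413.40234271  104.        ] [-115.11266885 -244.24846667    0.        ] [-149.31955753 -145.33997984    0.        ] [-33.62077287 305.75068869   0.        ]
```

Call:
send_rows([
  {"wz": -0.085, "fingers": 60},
  {"wz": -0.085, "fingers": 60},
  {"wz": -0.085, "fingers": 60},
  {"wz": -0.085, "fingers": 60},
  {"wz": -0.085, "fingers": 60},
  {"tx": -9, "ty": -30, "fingers": 60},
  {"tx": -9, "ty": -30, "fingers": 60},
  {"tx": -9, "ty": -30, "fingers": 60},
])

```text
schema error: expected keys tx, ty, tz, wx, wy, wz, fingers
```

```bash
python3 -c "
from h import *
go([-107,-50,180])"
```

```text
t 0.10 chest-frame mm [-291.2  570.9  230.5] rot err(tool) [-0.002 -0.001 -0.426] F [-0.4 -0.7  0. ] w 0.0855 q [ 1.17  0.36  1.51 -0.    1.27 -0.12]
tool d [-424.4 -489.1   51.3]
```

All keys are needed.

Call:
send_rows([
  {"tx": 0, "ty": 0, "tz": 0, "wx": 0, "wy": 0, "wz": -0.085, "fingers": 60},
  {"tx": 0, "ty": 0, "tz": 0, "wx": 0, "wy": 0, "wz": -0.085, "fingers": 60},
  {"tx": 0, "ty": 0, "tz": 0, "wx": 0, "wy": 0, "wz": -0.085, "fingers": 60},
  {"tx": 0, "ty": 0, "tz": 0, "wx": 0, "wy": 0, "wz": -0.085, "fingers": 60},
  {"tx": 0, "ty": 0, "tz": 0, "wx": 0, "wy": 0, "wz": -0.085, "fingers": 60},
  {"tx": -9, "ty": -30, "tz": 0, "wx": 0, "wy": 0, "wz": 0, "fingers": 60},
  {"tx": -9, "ty": -30, "tz": 0, "wx": 0, "wy": 0, "wz": 0, "fingers": 60},
  {"tx": -9, "ty": -30, "tz": 0, "wx": 0, "wy": 0, "wz": 0, "fingers": 60},
])

```text
time: 0.77
eef_pos: [0.2068, 0.4897, 0.2306]
ee_rot: [0.225, -3.133, 0.002]
wrist_force: [0.4, 0.5, 0.5]
grip_width: 0.0599
```

```bash
python3 -c "
from h import *
go([-107,-50,180])"
```

```text
t 0.77 chest-frame mm [-264.2  480.3  230.6] rot err(tool) [-0.001 -0.001  0.   ] F [0.4 0.4 0.5] w 0.0599 q [ 1.04  0.26  1.66 -0.    1.22 -0.67]
tool d [-157.2 -530.2   51.1]
```

Call:
send_rows([
  {"tx": -9, "ty": -31, "tz": 0, "wx": 0, "wy": 0, "wz": 0, "fingers": 60},
  {"tx": -9, "ty": -31, "tz": 0, "wx": 0, "wy": 0, "wz": 0, "fingers": 60},
  {"tx": -9, "ty": -31, "tz": 0, "wx": 0, "wy": 0, "wz": 0, "fingers": 60},
  {"tx": -9, "ty": -31, "tz": 0, "wx": 0, "wy": 0, "wz": 0, "fingers": 60},
  {"tx": -9, "ty": -31, "tz": 0, "wx": 0, "wy": 0, "wz": 0, "fingers": 60},
  {"tx": -9, "ty": -31, "tz": 0, "wx": 0, "wy": 0, "wz": 0, "fingers": 60},
  {"tx": -9, "ty": -31, "tz": 0, "wx": 0, "wy": 0, "wz": 0, "fingers": 60},
  {"tx": -9, "ty": -31, "tz": 0, "wx": 0, "wy": 0, "wz": 0, "fingers": 60},
  {"tx": -9, "ty": -31, "tz": 0, "wx": 0, "wy": 0, "wz": 0, "fingers": 60},
  {"tx": -9, "ty": -31, "tz": 0, "wx": 0, "wy": 0, "wz": 0, "fingers": 60},
  {"tx": -9, "ty": -31, "tz": 0, "wx": 0, "wy": 0, "wz": 0, "fingers": 60},
  {"tx": -9, "ty": -31, "tz": 0, "wx": 0, "wy": 0, "wz": 0, "fingers": 60},
])

```text
time: 1.77
eef_pos: [0.3666, 0.1364, 0.2312]
ee_rot: [0.223, -3.133, 0.0]
wrist_force: [-0.1, 0.5, -0.4]
grip_width: 0.0603
```

Call:
send_rows([
  {"tx": -9, "ty": -31, "tz": 0, "wx": 0, "wy": 0, "wz": 0, "fingers": 60},
  {"tx": -9, "ty": -31, "tz": 0, "wx": 0, "wy": 0, "wz": 0, "fingers": 60},
  {"tx": -9, "ty": -31, "tz": 0, "wx": 0, "wy": 0, "wz": 0, "fingers": 60},
  {"tx": -9, "ty": -31, "tz": 10, "wx": 0, "wy": 0, "wz": 0, "fingers": 60},
  {"tx": -9, "ty": -31, "tz": 10, "wx": 0, "wy": 0, "wz": 0, "fingers": 60},
  {"tx": 0, "ty": 0, "tz": 10, "wx": 0, "wy": 0, "wz": 0, "fingers": 60},
])

```text
time: 2.27
eef_pos: [0.4365, -0.0139, 0.2014]
ee_rot: [-0.218, 3.13, -0.005]
wrist_force: [0.7, 0.8, 0.6]
grip_width: 0.0599
```

```bash
python3 -c "
from h import *
go([-107,-50,90])"
```

```text
t 2.27 chest-frame mm [-108.9  -51.1  201.4] rot err(tool) [-0.003  0.003 -0.004] F [0.8 0.7 0.6] w 0.0599 q [-0.19  0.15  1.89 -0.    1.1  -1.9 ]
tool d [ -1.5   1.5 111.4]
```

Call:
send_rows([
  {"tx": -1.5, "ty": 1.5, "tz": 20, "wx": 0, "wy": 0, "wz": 0, "fingers": 60},
  {"tx": 0, "ty": 0, "tz": 20, "wx": 0, "wy": 0, "wz": 0, "fingers": 60},
  {"tx": 0, "ty": 0, "tz": 20, "wx": 0, "wy": 0, "wz": 0, "fingers": 60},
  {"tx": 0, "ty": 0, "tz": 20, "wx": 0, "wy": 0, "wz": 0, "fingers": 60},
  {"tx": 0, "ty": 0, "tz": 16, "wx": 0, "wy": 0, "wz": 0, "fingers": 60},
  {"tx": 0, "ty": 0, "tz": 15, "wx": 0, "wy": 0, "wz": 0, "fingers": 60},
  {"tx": 0, "ty": 0, "tz": 0, "wx": 0, "wy": 0, "wz": 0, "fingers": 60},
  {"tx": 0, "ty": 0, "tz": 0, "wx": 0, "wy": 0, "wz": 0, "fingers": 60},
])

```text
time: 2.93
eef_pos: [0.4334, -0.0073, 0.0898]
ee_rot: [0.223, -3.131, -0.001]
wrist_force: [0.8, 0.6, 1.3]
grip_width: 0.0597
```

```bash
python3 -c "
from h import *
go([-107,-50,90])
c=get('scene');x0,y0=180,130
cv2.imwrite('pics/s1.png',cv2.resize(c['image'][y0:y0+150,x0:x0+180,::-1],None,fx=4,fy=4))"
```

```text
t 2.93 chest-frame mm [-111.   -44.1   89.8] rot err(tool) [ 0.001 -0.002 -0.001] F [0.9 0.4 1.3] w 0.0597 q [-0.18  0.33  2.02 -0.    0.8  -1.89]
tool d [-4.  -5.9 -0.2]
```

View pics/s1.png

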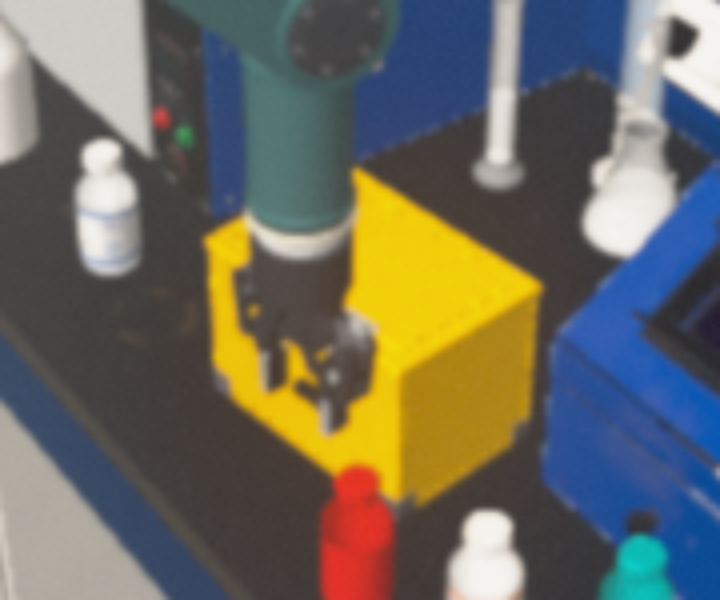

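The gripper straddles the hasp knob, about 4 and 6 mm off. I'll correct that and close.

Call:
send_rows([
  {"tx": -4, "ty": -6, "tz": 0, "wx": 0, "wy": 0, "wz": 0, "fingers": 60},
  {"tx": 0, "ty": 0, "tz": 0, "wx": 0, "wy": 0, "wz": 0, "fingers": 60},
  {"tx": 0, "ty": 0, "tz": 0, "wx": 0, "wy": 0, "wz": 0, "fingers": 45},
  {"tx": 0, "ty": 0, "tz": 0, "wx": 0, "wy": 0, "wz": 0, "fingers": 28},
  {"tx": 0, "ty": 0, "tz": 0, "wx": 0, "wy": 0, "wz": 0, "fingers": 28},
  {"tx": 0, "ty": 0, "tz": 0, "wx": 0, "wy": 0, "wz": 0, "fingers": 28},
  {"tx": 0, "ty": 0, "tz": 0, "wx": 0, "wy": 0, "wz": 0, "fingers": 28},
])

```text
time: 3.57
eef_pos: [0.4396, -0.0127, 0.0909]
ee_rot: [-0.223, 3.132, -0.0]
wrist_force: [1.2, 1.0, 5.8]
grip_width: 0.0326
```

```bash
python3 -c "
from h import *
go([-107,-50,90])
def off(f): return np.array([-40*np.sin(f)-28*np.cos(f), -40*np.cos(f)+28*np.sin(f)])
fs=np.linspace(0,3.3,23); o=np.array([off(f) for f in fs]); d=np.diff(o,axis=0)
for f,r,p in zip(fs[1:],d,o[1:]): print('%.2f'%f,'tx %.1f tz %.1f'%(-r[0],-r[1]),(p-o[0]).round(1))
"
```

```text
t 3.57 chest-frame mm [-105.6  -50.3   90.9] rot err(tool) [-0.     0.001 -0.002] F [1.4 0.8 5.8] w 0.0326 q [-0.19  0.33  2.    0.    0.81 -1.9 ]
tool d [1.4 0.3 0.9]
0.15 tx 5.7 tz -4.6 [-5.7  4.6]
0.30 tx 4.9 tz -5.4 [-10.6  10.1]
0.45 tx 4.0 tz -6.1 [-14.6  16.2]
0.60 tx 3.1 tz -6.6 [-17.7  22.8]
0.75 tx 2.1 tz -7.0 [-19.8  29.8]
0.90 tx 1.0 tz -7.3 [-20.7  37.1]
1.05 tx -0.1 tz -7.3 [-20.6  44.4]
1.20 tx -1.2 tz -7.2 [-19.4  51.6]
1.35 tx -2.3 tz -7.0 [-17.2  58.6]
1.50 tx -3.3 tz -6.5 [-13.9  65.1]
1.65 tx -4.2 tz -6.0 [-9.7 71.1]
1.80 tx -5.1 tz -5.3 [-4.6 76.4]
1.95 tx -5.8 tz -4.5 [ 1.2 80.8]
2.10 tx -6.4 tz -3.5 [ 7.6 84.4]
2.25 tx -6.9 tz -2.5 [14.5 86.9]
2.40 tx -7.2 tz -1.5 [21.6 88.4]
2.55 tx -7.3 tz -0.4 [28.9 88.8]
2.70 tx -7.3 tz 0.7 [36.2 88.1]
2.85 tx -7.1 tz 1.8 [43.3 86.4]
3.00 tx -6.8 tz 2.8 [50.1 83.6]
3.15 tx -6.3 tz 3.8 [56.3 79.8]
3.30 tx -5.6 tz 4.7 [62.  75.1]
```

Call:
send_rows([
  {"tx": 5.7, "ty": 0, "tz": -4.6, "wx": 0, "wy": 0, "wz": 0, "fingers": 28},
  {"tx": 4.9, "ty": 0, "tz": -5.4, "wx": 0, "wy": 0, "wz": 0, "fingers": 28},
  {"tx": 4.0, "ty": 0, "tz": -6.1, "wx": 0, "wy": 0, "wz": 0, "fingers": 28},
  {"tx": 3.1, "ty": 0, "tz": -6.6, "wx": 0, "wy": 0, "wz": 0, "fingers": 28},
  {"tx": 2.1, "ty": 0, "tz": -7.0, "wx": 0, "wy": 0, "wz": 0, "fingers": 28},
  {"tx": 1.0, "ty": 0, "tz": -7.3, "wx": 0, "wy": 0, "wz": 0, "fingers": 28},
  {"tx": 0, "ty": 0, "tz": 0, "wx": 0, "wy": 0, "wz": 0, "fingers": 28},
])

```text
time: 4.15
eef_pos: [0.4189, -0.0157, 0.1289]
ee_rot: [-0.223, 3.131, -0.0]
wrist_force: [3.0, 3.6, -0.5]
grip_width: 0.0328
```

```bash
python3 -c "
from h import *
go([-105.6-20.7,-50,90.9+37.1])
"
```

```text
t 4.15 chest-frame mm [-126.6  -50.3  128.9] rot err(tool) [-0.     0.002 -0.002] F [ 3.4  3.1 -0.5] w 0.0328 q [-0.2   0.24  2.01  0.    0.89 -1.92]
tool d [-0.3  0.3  0.9]
```

Following well. I'll continue the arc.

Call:
send_rows([
  {"tx": -0.1, "ty": 0, "tz": -7.3, "wx": 0, "wy": 0, "wz": 0, "fingers": 28},
  {"tx": -1.2, "ty": 0, "tz": -7.2, "wx": 0, "wy": 0, "wz": 0, "fingers": 28},
  {"tx": -2.3, "ty": 0, "tz": -7.0, "wx": 0, "wy": 0, "wz": 0, "fingers": 28},
  {"tx": -3.3, "ty": 0, "tz": -6.5, "wx": 0, "wy": 0, "wz": 0, "fingers": 28},
  {"tx": -4.2, "ty": 0, "tz": -6.0, "wx": 0, "wy": 0, "wz": 0, "fingers": 28},
  {"tx": -5.1, "ty": 0, "tz": -5.3, "wx": 0, "wy": 0, "wz": 0, "fingers": 28},
  {"tx": -5.8, "ty": 0, "tz": -4.5, "wx": 0, "wy": 0, "wz": 0, "fingers": 28},
  {"tx": -6.4, "ty": 0, "tz": -3.5, "wx": 0, "wy": 0, "wz": 0, "fingers": 28},
  {"tx": -6.9, "ty": 0, "tz": -2.5, "wx": 0, "wy": 0, "wz": 0, "fingers": 28},
  {"tx": -7.2, "ty": 0, "tz": -1.5, "wx": 0, "wy": 0, "wz": 0, "fingers": 28},
  {"tx": -7.3, "ty": 0, "tz": -0.4, "wx": 0, "wy": 0, "wz": 0, "fingers": 28},
  {"tx": 0, "ty": 0, "tz": 0, "wx": 0, "wy": 0, "wz": 0, "fingers": 28},
])

```text
time: 5.15
eef_pos: [0.4698, -0.0082, 0.1797]
ee_rot: [-0.223, 3.132, 0.001]
wrist_force: [0.7, 3.7, 10.1]
grip_width: 0.0327
```

```bash
python3 -c "
from h import *
go([-105.6+28.9,-50,90.9+88.8])
"
```

```text
t 5.15 chest-frame mm [-75.1 -50.2 179.7] rot err(tool) [ 0.     0.002 -0.001] F [ 1.3  3.5 10.1] w 0.0327 q [-0.17  0.23  1.85  0.    1.06 -1.88]
tool d [1.6 0.2 0. ]
```

Call:
send_rows([
  {"tx": -7.3, "ty": 0, "tz": 0.0, "wx": 0, "wy": 0, "wz": 0, "fingers": 28},
  {"tx": -7.1, "ty": 0, "tz": 1.5, "wx": 0, "wy": 0, "wz": 0, "fingers": 28},
  {"tx": -6.8, "ty": 0, "tz": 2.6, "wx": 0, "wy": 0, "wz": 0, "fingers": 28},
  {"tx": -6.3, "ty": 0, "tz": 3.8, "wx": 0, "wy": 0, "wz": 0, "fingers": 28},
  {"tx": -5.6, "ty": 0, "tz": 4.7, "wx": 0, "wy": 0, "wz": 0, "fingers": 28},
  {"tx": 0, "ty": 0, "tz": 0, "wx": 0, "wy": 0, "wz": 0, "fingers": 28},
  {"tx": 0, "ty": 0, "tz": 0, "wx": 0, "wy": 0, "wz": 0, "fingers": 28},
])

```text
time: 5.73
eef_pos: [0.501, -0.0037, 0.1659]
ee_rot: [0.223, -3.133, -0.001]
wrist_force: [1.0, 5.0, 1.6]
grip_width: 0.0328
```

```bash
python3 -c "
from h import *
go([-105.6+62,-50,90.9+75.1])
"
```

```text
t 5.73 chest-frame mm [-43.6 -50.2 165.9] rot err(tool) [ 0.    -0.    -0.001] F [1.7 4.8 1.6] w 0.0328 q [-0.15  0.29  1.8   0.    1.05 -1.86]
tool d [ 0.   0.2 -0.1]
```

Call:
send_rows([
  {"tx": 0, "ty": 0, "tz": 0, "wx": 0, "wy": 0, "wz": 0, "fingers": 60},
  {"tx": 0, "ty": 0, "tz": 0, "wx": 0, "wy": 0, "wz": 0, "fingers": 60},
  {"tx": 0, "ty": 0, "tz": 0, "wx": 0, "wy": 0, "wz": 0, "fingers": 60},
  {"tx": 0, "ty": 0, "tz": -20, "wx": 0, "wy": 0, "wz": 0, "fingers": 60},
  {"tx": 0, "ty": 0, "tz": -25, "wx": 0, "wy": 0, "wz": 0, "fingers": 60},
  {"tx": 0, "ty": 0, "tz": -20, "wx": 0, "wy": 0, "wz": 0, "fingers": 60},
  {"tx": -1, "ty": 30, "tz": 0, "wx": 0, "wy": 0, "wz": 0, "fingers": 60},
  {"tx": -1, "ty": 30, "tz": 0, "wx": 0, "wy": 0, "wz": 0, "fingers": 60},
  {"tx": -1, "ty": 30, "tz": 0, "wx": 0, "wy": 0, "wz": 0, "fingers": 60},
  {"tx": -1, "ty": 10, "tz": 0, "wx": 0, "wy": 0, "wz": 0, "fingers": 60},
  {"tx": 0, "ty": 0, "tz": 0, "wx": 0, "wy": 0, "wz": 0, "fingers": 60},
  {"tx": 0, "ty": 0, "tz": 0, "wx": 0, "wy": 0, "wz": 0, "fingers": 60},
])

```text
time: 6.73
eef_pos: [0.4903, 0.0952, 0.2314]
ee_rot: [-0.226, 3.133, -0.002]
wrist_force: [-0.6, -0.9, 0.4]
grip_width: 0.06
```

```bash
python3 -c "
from h import *
go([-40,50,165])
c=get('scene');x0,y0=180,130
cv2.imwrite('pics/s2.png',cv2.resize(c['image'][y0:y0+150,x0:x0+180,::-1],None,fx=4,fy=4))"
```

```text
t 6.73 chest-frame mm [-40.1  49.3 231.4] rot err(tool) [-0.001 -0.     0.001] F [-0.7 -0.8  0.4] w 0.0600 q [ 0.05  0.21  1.72 -0.    1.21 -1.66]
tool d [-0.1  0.8 66.4]
```

View pics/s2.png

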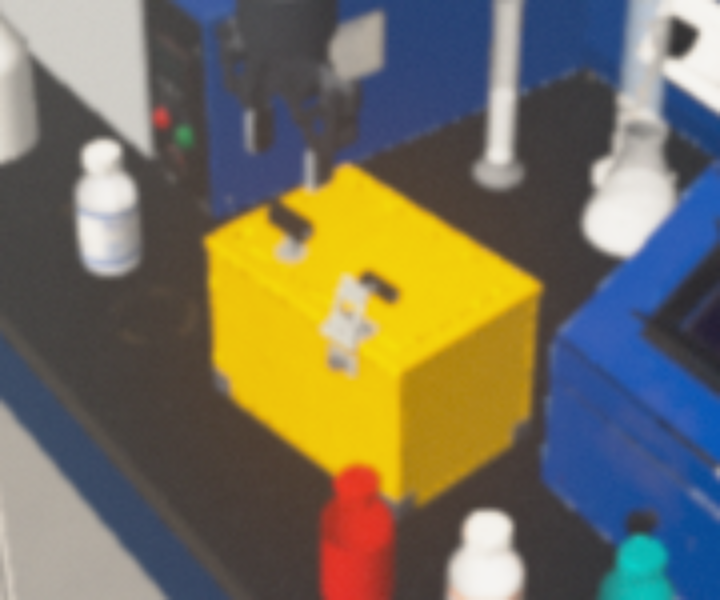

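The hasp now leans back over the lid, with its knob at about (380,285) in the crop. The gripper is above the lid knob at (290,220), so I'll descend and pinch it.

Call:
send_rows([
  {"tx": 0, "ty": 0.7, "tz": 20, "wx": 0, "wy": 0, "wz": 0, "fingers": 60},
  {"tx": 0, "ty": 0, "tz": 20, "wx": 0, "wy": 0, "wz": 0, "fingers": 60},
  {"tx": 0, "ty": 0, "tz": 16, "wx": 0, "wy": 0, "wz": 0, "fingers": 60},
  {"tx": 0, "ty": 0, "tz": 10, "wx": 0, "wy": 0, "wz": 0, "fingers": 60},
  {"tx": 0, "ty": 0, "tz": 0, "wx": 0, "wy": 0, "wz": 0, "fingers": 60},
  {"tx": 0, "ty": 0, "tz": 0, "wx": 0, "wy": 0, "wz": 0, "fingers": 46},
  {"tx": 0, "ty": 0, "tz": 0, "wx": 0, "wy": 0, "wz": 0, "fingers": 32},
  {"tx": 0, "ty": 0, "tz": 0, "wx": 0, "wy": 0, "wz": 0, "fingers": 32},
  {"tx": 0, "ty": 0, "tz": 0, "wx": 0, "wy": 0, "wz": 0, "fingers": 32},
  {"tx": 0, "ty": 0, "tz": 0, "wx": 0, "wy": 0, "wz": 0, "fingers": 32},
])

```text
time: 7.62
eef_pos: [0.491, 0.096, 0.1663]
ee_rot: [-0.223, 3.132, -0.001]
wrist_force: [-1.0, -0.7, 4.2]
grip_width: 0.0371
```

```bash
python3 -c "
from h import *
go([-40,50,165])
def off(f): return np.array([-115*np.cos(f)+40*np.sin(f), 115*np.sin(f)+40*np.cos(f)])
fs=np.linspace(0,1.7,21); o=np.array([off(f) for f in fs]); d=np.diff(o,axis=0)
for f,r,p in zip(fs[1:],d,o[1:]): print('%.2f'%f,'tx %.1f tz %.1f'%(-r[0],-r[1]),(p-o[0]).round(1))
"
```

```text
t 7.62 chest-frame mm [-39.2  50.  166.3] rot err(tool) [-0.001  0.002 -0.001] F [-1.1 -0.6  4.2] w 0.0371 q [ 0.06  0.29  1.8  -0.    1.05 -1.66]
tool d [0.8 0.  1.3]
0.08 tx -3.8 tz -9.6 [3.8 9.6]
0.17 tx -4.6 tz -9.3 [ 8.4 18.9]
0.26 tx -5.4 tz -8.8 [13.8 27.7]
0.34 tx -6.1 tz -8.3 [19.9 36.1]
0.42 tx -6.8 tz -7.8 [26.7 43.9]
0.51 tx -7.4 tz -7.2 [34.2 51.1]
0.59 tx -8.0 tz -6.5 [42.2 57.6]
0.68 tx -8.5 tz -5.8 [50.7 63.4]
0.76 tx -9.0 tz -5.1 [59.7 68.5]
0.85 tx -9.4 tz -4.3 [69.2 72.8]
0.93 tx -9.7 tz -3.5 [78.9 76.3]
1.02 tx -10.0 tz -2.6 [88.9 78.9]
1.10 tx -10.2 tz -1.8 [99.1 80.7]
1.19 tx -10.3 tz -0.9 [109.4  81.6]
1.27 tx -10.3 tz -0.0 [119.7  81.7]
1.36 tx -10.3 tz 0.8 [130.1  80.8]
1.44 tx -10.2 tz 1.7 [140.3  79.1]
1.53 tx -10.0 tz 2.6 [150.3  76.5]
1.61 tx -9.8 tz 3.4 [160.   73.1]
1.70 tx -9.4 tz 4.2 [169.5  68.9]
```

Call:
send_rows([
  {"tx": -3.8, "ty": 0, "tz": -9.6, "wx": 0, "wy": 0, "wz": 0, "fingers": 32},
  {"tx": -4.6, "ty": 0, "tz": -9.3, "wx": 0, "wy": 0, "wz": 0, "fingers": 32},
  {"tx": -5.4, "ty": 0, "tz": -8.8, "wx": 0, "wy": 0, "wz": 0, "fingers": 32},
  {"tx": -6.1, "ty": 0, "tz": -8.3, "wx": 0, "wy": 0, "wz": 0, "fingers": 32},
  {"tx": -6.8, "ty": 0, "tz": -7.8, "wx": 0, "wy": 0, "wz": 0, "fingers": 32},
  {"tx": 0, "ty": 0, "tz": 0, "wx": 0, "wy": 0, "wz": 0, "fingers": 32},
])

```text
time: 8.12
eef_pos: [0.5181, 0.1, 0.2109]
ee_rot: [-0.223, 3.132, -0.001]
wrist_force: [-1.5, -2.8, 1.4]
grip_width: 0.0368
```

```bash
python3 -c "
from h import *
go([-39.2+26.7,50,166.3+43.9])
"
```

```text
t 8.12 chest-frame mm [-11.8  50.  210.9] rot err(tool) [-0.001  0.001 -0.001] F [-1.9 -2.6  1.4] w 0.0368 q [ 0.06  0.28  1.69 -0.    1.17 -1.65]
tool d [ 0.7 -0.   0.7]
```

Call:
send_rows([
  {"tx": -7.4, "ty": 0, "tz": -7.2, "wx": 0, "wy": 0, "wz": 0, "fingers": 32},
  {"tx": -8.0, "ty": 0, "tz": -6.5, "wx": 0, "wy": 0, "wz": 0, "fingers": 32},
  {"tx": -8.5, "ty": 0, "tz": -5.8, "wx": 0, "wy": 0, "wz": 0, "fingers": 32},
  {"tx": -9.0, "ty": 0, "tz": -5.1, "wx": 0, "wy": 0, "wz": 0, "fingers": 32},
  {"tx": -9.4, "ty": 0, "tz": -4.3, "wx": 0, "wy": 0, "wz": 0, "fingers": 32},
  {"tx": -9.7, "ty": 0, "tz": -3.5, "wx": 0, "wy": 0, "wz": 0, "fingers": 32},
  {"tx": -10.0, "ty": 0, "tz": -2.6, "wx": 0, "wy": 0, "wz": 0, "fingers": 32},
  {"tx": -10.2, "ty": 0, "tz": -1.8, "wx": 0, "wy": 0, "wz": 0, "fingers": 32},
  {"tx": -10.3, "ty": 0, "tz": -0.9, "wx": 0, "wy": 0, "wz": 0, "fingers": 32},
  {"tx": -10.3, "ty": 0, "tz": 0, "wx": 0, "wy": 0, "wz": 0, "fingers": 32},
  {"tx": 0, "ty": 0, "tz": 0, "wx": 0, "wy": 0, "wz": 0, "fingers": 32},
])

```text
time: 9.03
eef_pos: [0.6121, 0.1136, 0.2479]
ee_rot: [-0.223, 3.129, 0.0]
wrist_force: [2.7, -2.1, 4.0]
grip_width: 0.0371
```

```bash
python3 -c "
from h import *
go([-39.2+119.7,50,166.3+81.7])
c=get('scene');x0,y0=180,100
cv2.imwrite('pics/s3.png',cv2.resize(c['image'][y0:y0+150,x0:x0+180,::-1],None,fx=4,fy=4))"
```

```text
t 9.03 chest-frame mm [ 83.2  50.  247.9] rot err(tool) [-0.     0.005 -0.001] F [ 2.4 -2.4  4. ] w 0.0371 q [ 0.07  0.37  1.44  0.    1.32 -1.64]
tool d [ 2.7 -0.  -0.1]
```

View pics/s3.png

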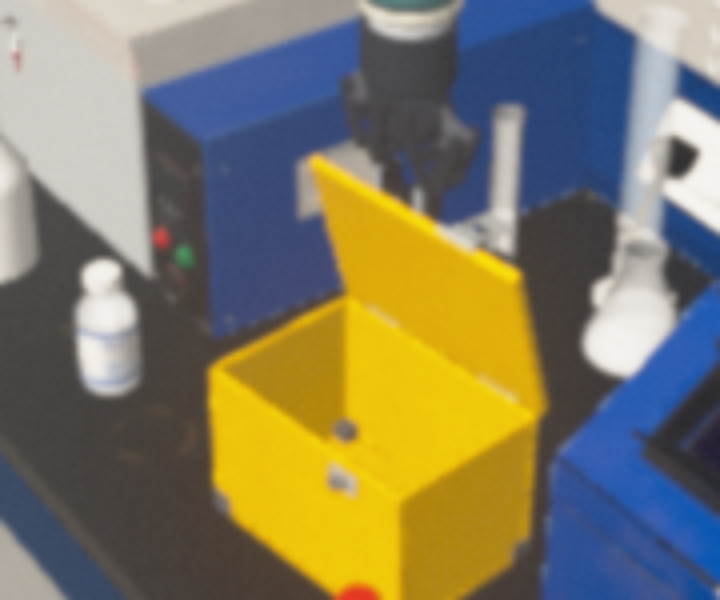

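The lid is at about 1.27 and following the gripper. There is a small dark spot inside the chest at (345,430); I'll check it from the top view.

Call:
send_rows([
  {"tx": -10.0, "ty": 0, "tz": 0.8, "wx": 0, "wy": 0, "wz": 0, "fingers": 32},
  {"tx": -10.2, "ty": 0, "tz": 1.7, "wx": 0, "wy": 0, "wz": 0, "fingers": 32},
  {"tx": -10.0, "ty": 0, "tz": 2.6, "wx": 0, "wy": 0, "wz": 0, "fingers": 32},
  {"tx": -9.8, "ty": 0, "tz": 3.4, "wx": 0, "wy": 0, "wz": 0, "fingers": 32},
  {"tx": -9.4, "ty": 0, "tz": 4.2, "wx": 0, "wy": 0, "wz": 0, "fingers": 32},
  {"tx": 0, "ty": 0, "tz": 0, "wx": 0, "wy": 0, "wz": 0, "fingers": 32},
  {"tx": 0, "ty": 0, "tz": 0, "wx": 0, "wy": 0, "wz": 0, "fingers": 32},
  {"tx": 0, "ty": 0, "tz": 0, "wx": 0, "wy": 0, "wz": 0, "fingers": 32},
])

```text
time: 9.75
eef_pos: [0.6597, 0.1205, 0.2349]
ee_rot: [-0.223, 3.129, 0.0]
wrist_force: [5.0, -1.3, 2.3]
grip_width: 0.0369
```

```bash
python3 -c "
from h import *
go([-39.2+169.5,50,166.3+68.9])
"
```

```text
t 9.75 chest-frame mm [131.2  50.  234.9] rot err(tool) [-0.     0.005 -0.001] F [ 4.7 -2.   2.3] w 0.0369 q [ 0.08  0.46  1.35  0.    1.34 -1.64]
tool d [ 0.9 -0.  -0.3]
```

Call:
send_rows([
  {"tx": 0, "ty": 0, "tz": 0, "wx": 0, "wy": 0, "wz": 0, "fingers": 60},
  {"tx": 0, "ty": 0, "tz": 0, "wx": 0, "wy": 0, "wz": 0, "fingers": 60},
  {"tx": 0, "ty": 0, "tz": 0, "wx": 0, "wy": 0, "wz": 0, "fingers": 60},
  {"tx": 0, "ty": 0, "tz": -20, "wx": 0, "wy": 0, "wz": 0, "fingers": 60},
  {"tx": 0, "ty": 0, "tz": -25, "wx": 0, "wy": 0, "wz": 0, "fingers": 60},
  {"tx": 0, "ty": 0, "tz": -25, "wx": 0, "wy": 0, "wz": 0, "fingers": 60},
  {"tx": 0, "ty": 0, "tz": -25, "wx": 0, "wy": 0, "wz": 0, "fingers": 60},
  {"tx": 0, "ty": 0, "tz": -10, "wx": 0, "wy": 0, "wz": 0, "fingers": 60},
  {"tx": 20, "ty": -10, "tz": 0, "wx": 0, "wy": 0, "wz": 0, "fingers": 60},
  {"tx": 25, "ty": -20, "tz": 0, "wx": 0, "wy": 0, "wz": 0, "fingers": 60},
  {"tx": 25, "ty": -25, "tz": 0, "wx": 0, "wy": 0, "wz": 0, "fingers": 60},
  {"tx": 25, "ty": -25, "tz": 0, "wx": 0, "wy": 0, "wz": 0, "fingers": 60},
])

```text
time: 10.75
eef_pos: [0.573, 0.0274, 0.3381]
ee_rot: [0.226, -3.132, -0.001]
wrist_force: [-0.1, -0.3, 0.6]
grip_width: 0.0599
```

```bash
python3 -c "
from h import *
go([-151,-413,200])
"
```

```text
t 10.75 chest-frame mm [ 32.1 -29.7 338.1] rot err(tool) [ 0.001 -0.002  0.   ] F [-0.1 -0.3  0.6] w 0.0599 q [-0.07  0.24  1.41  0.    1.49 -1.79]
tool d [ 183.  -383.3  138.2]
```

Call:
send_rows([
  {"tx": 15, "ty": -32, "tz": 0, "wx": 0, "wy": 0, "wz": 0, "fingers": 70},
  {"tx": 15, "ty": -32, "tz": 0, "wx": 0, "wy": 0, "wz": 0, "fingers": 70},
  {"tx": 15, "ty": -32, "tz": 5, "wx": 0, "wy": 0, "wz": 0, "fingers": 70},
  {"tx": 15, "ty": -32, "tz": 10, "wx": 0, "wy": 0, "wz": 0, "fingers": 70},
  {"tx": 15, "ty": -32, "tz": 10, "wx": 0, "wy": 0, "wz": 0, "fingers": 70},
  {"tx": 15, "ty": -32, "tz": 10, "wx": 0, "wy": 0, "wz": 0, "fingers": 70},
  {"tx": 15, "ty": -32, "tz": 15, "wx": 0, "wy": 0, "wz": 0, "fingers": 70},
  {"tx": 15, "ty": -32, "tz": 15, "wx": 0, "wy": 0, "wz": 0, "fingers": 70},
  {"tx": 15, "ty": -32, "tz": 15, "wx": 0, "wy": 0, "wz": 0, "fingers": 70},
  {"tx": 15, "ty": -32, "tz": 15, "wx": 0, "wy": 0, "wz": 0, "fingers": 70},
  {"tx": 15, "ty": -32, "tz": 15, "wx": 0, "wy": 0, "wz": 0, "fingers": 70},
  {"tx": 0, "ty": 0, "tz": 15, "wx": 0, "wy": 0, "wz": 0, "fingers": 60},
])

```text
time: 11.75
eef_pos: [0.4594, -0.3499, 0.2128]
ee_rot: [0.217, -3.133, 0.005]
wrist_force: [1.2, -0.3, 0.4]
grip_width: 0.0604
```

Call:
send_rows([
  {"tx": 0, "ty": 0, "tz": 0, "wx": 0, "wy": 0, "wz": 0, "fingers": 60},
  {"tx": 0, "ty": 0, "tz": 0, "wx": 0, "wy": 0, "wz": 0, "fingers": 60},
])

```text
time: 11.92
eef_pos: [0.4602, -0.3432, 0.2128]
ee_rot: [0.222, -3.131, -0.005]
wrist_force: [0.9, 0.6, -0.4]
grip_width: 0.0602
```

```bash
python3 -c "
from h import *
go([-151,-413,104])
c=get('scene');cv2.imwrite('pics/s4.png',c['image'][:,:,::-1])
c=get('top');x0,y0=200,120
cv2.imwrite('pics/t4.png',cv2.resize(c['image'][y0:y0+150,x0:x0+240,::-1],None,fx=3,fy=3))"
```

```text
t 11.92 chest-frame mm [-132.5 -380.3  212.8] rot err(tool) [ 0.004 -0.002 -0.002] F [ 1.   0.5 -0.4] w 0.0602 q [-0.76  0.34  1.59  0.    1.22 -2.47]
tool d [ 18.2 -33.1 108.7]
```

View pics/s4.png

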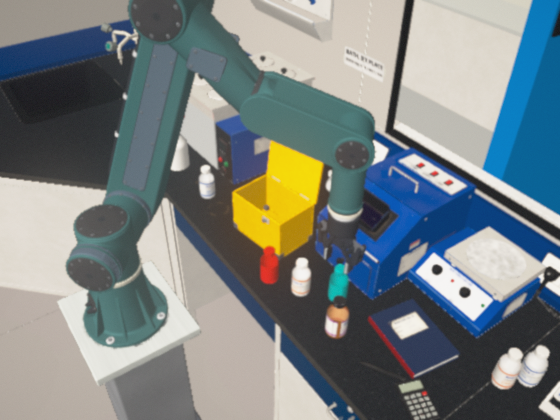

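View pics/t4.png

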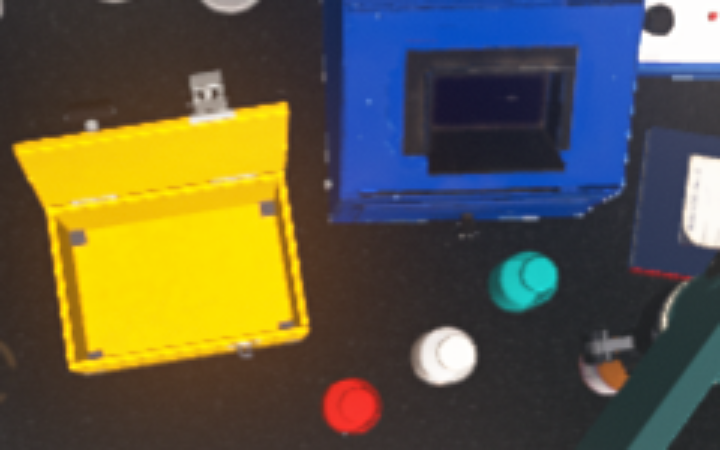

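The chest is empty; the dark spots are its corner plates. The lid stays open. Next I'll move above the amber bottle.

Call:
send_rows([
  {"tx": 6, "ty": -11, "tz": 0, "wx": 0, "wy": 0, "wz": 0, "fingers": 65},
  {"tx": 6, "ty": -11, "tz": 0, "wx": 0, "wy": 0, "wz": 0, "fingers": 65},
  {"tx": 6, "ty": -11, "tz": 10, "wx": 0, "wy": 0, "wz": 0, "fingers": 65},
  {"tx": 0, "ty": 0, "tz": 20, "wx": 0, "wy": 0, "wz": 0, "fingers": 65},
  {"tx": 0, "ty": 0, "tz": 20, "wx": 0, "wy": 0, "wz": 0, "fingers": 65},
  {"tx": 0, "ty": 0, "tz": 20, "wx": 0, "wy": 0, "wz": 0, "fingers": 65},
  {"tx": 0, "ty": 0, "tz": 0, "wx": 0, "wy": 0, "wz": 0, "fingers": 65},
  {"tx": 0, "ty": 0, "tz": 0, "wx": 0, "wy": 0, "wz": 0, "fingers": 65},
])

```text
time: 12.68
eef_pos: [0.4472, -0.3796, 0.1432]
ee_rot: [0.222, -3.132, -0.003]
wrist_force: [0.2, -0.4, 0.3]
grip_width: 0.0652
```

```bash
python3 -c "
from h import *
go([-150.5,-413.3,104])
c=get('scene');x0,y0=270,200
cv2.imwrite('pics/s5.png',cv2.resize(c['image'][y0:y0+150,x0:x0+180,::-1],None,fx=4,fy=4))"
```

```text
t 12.68 chest-frame mm [-150.6 -414.5  143.2] rot err(tool) [ 0.002 -0.002 -0.002] F [ 0.1 -0.4  0.3] w 0.0652 q [-0.82  0.43  1.64 -0.    1.08 -2.53]
tool d [-0.2  1.2 39.2]
```

View pics/s5.png

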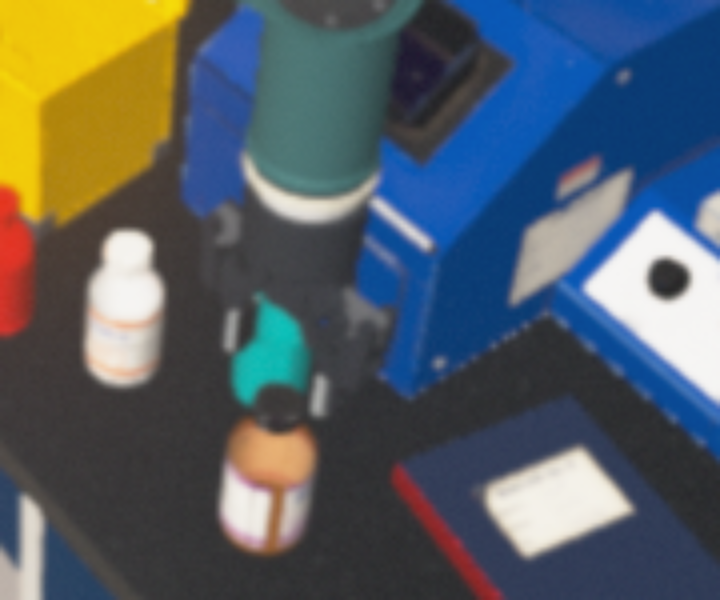

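The cap at (277,405) sits between the open fingers. I'll descend and grip it.

Call:
send_rows([
  {"tx": 0, "ty": 1, "tz": 15, "wx": 0, "wy": 0, "wz": 0, "fingers": 65},
  {"tx": 0, "ty": 0, "tz": 14, "wx": 0, "wy": 0, "wz": 0, "fingers": 65},
  {"tx": 0, "ty": 0, "tz": 9, "wx": 0, "wy": 0, "wz": 0, "fingers": 65},
  {"tx": 0, "ty": 0, "tz": 0, "wx": 0, "wy": 0, "wz": 0, "fingers": 65},
  {"tx": 0, "ty": 0, "tz": 0, "wx": 0, "wy": 0, "wz": 0, "fingers": 50},
  {"tx": 0, "ty": 0, "tz": 0, "wx": 0, "wy": 0, "wz": 0, "fingers": 42},
  {"tx": 0, "ty": 0, "tz": 0, "wx": 0, "wy": 0, "wz": 0, "fingers": 36},
  {"tx": 0, "ty": 0, "tz": 0, "wx": 0, "wy": 0, "wz": 0, "fingers": 28},
  {"tx": 0, "ty": 0, "tz": 0, "wx": 0, "wy": 0, "wz": 0, "fingers": 28},
  {"tx": 0, "ty": 0, "tz": 0, "wx": 0, "wy": 0, "wz": 0, "fingers": 28},
  {"tx": 0, "ty": 0, "tz": -5, "wx": 0, "wy": 0, "wz": 0, "fingers": 28},
  {"tx": 0, "ty": 0, "tz": -5, "wx": 0, "wy": 0, "wz": 0, "fingers": 28},
])

```text
time: 13.73
eef_pos: [0.4478, -0.3783, 0.1166]
ee_rot: [0.223, -3.133, -0.001]
wrist_force: [-0.2, -0.9, -1.7]
grip_width: 0.0318
```

```bash
python3 -c "
from h import *
go([0,0,300])
c=get('scene');x0,y0=270,200
cv2.imwrite('pics/s6.png',cv2.resize(c['image'][y0:y0+150,x0:x0+180,::-1],None,fx=4,fy=4))"
```

```text
t 13.73 chest-frame mm [-149.8 -413.3  116.6] rot err(tool) [ 0.    -0.    -0.001] F [-0.3 -0.9 -1.7] w 0.0318 q [-0.82  0.46  1.66 -0.    1.02 -2.53]
tool d [-149.2  413.6 -183.4]
```

View pics/s6.png

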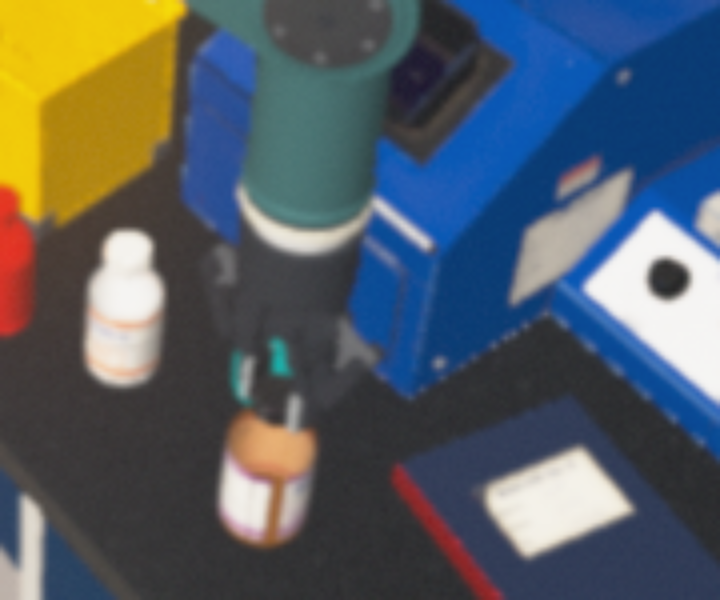

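Call:
send_rows([
  {"tx": 0, "ty": 0, "tz": -10, "wx": 0, "wy": 0, "wz": 0, "fingers": 28},
  {"tx": 0, "ty": 0, "tz": -20, "wx": 0, "wy": 0, "wz": 0, "fingers": 28},
  {"tx": 0, "ty": 0, "tz": -25, "wx": 0, "wy": 0, "wz": 0, "fingers": 28},
  {"tx": 0, "ty": 0, "tz": -25, "wx": 0, "wy": 0, "wz": 0, "fingers": 28},
  {"tx": 0, "ty": 0, "tz": -25, "wx": 0, "wy": 0, "wz": 0, "fingers": 28},
  {"tx": 0, "ty": 0, "tz": -25, "wx": 0, "wy": 0, "wz": 0, "fingers": 28},
  {"tx": 0, "ty": 0, "tz": -25, "wx": 0, "wy": 0, "wz": 0, "fingers": 28},
  {"tx": -4, "ty": 10, "tz": -20, "wx": 0, "wy": 0, "wz": 0, "fingers": 28},
  {"tx": -7, "ty": 20, "tz": -5, "wx": 0, "wy": 0, "wz": 0, "fingers": 28},
  {"tx": -9, "ty": 25, "tz": 0, "wx": 0, "wy": 0, "wz": 0, "fingers": 28},
  {"tx": -9, "ty": 25, "tz": 0, "wx": 0, "wy": 0, "wz": 0, "fingers": 28},
  {"tx": -9, "ty": 25, "tz": 0, "wx": 0, "wy": 0, "wz": 0, "fingers": 28},
])

```text
time: 14.78
eef_pos: [0.4706, -0.2681, 0.2971]
ee_rot: [-0.222, 3.133, -0.001]
wrist_force: [0.4, -0.9, -2.5]
grip_width: 0.032
```

```bash
python3 -c "
from h import *
go([0,0,300])"
```

```text
t 14.78 chest-frame mm [-111.5 -307.5  297.1] rot err(tool) [-0.     0.    -0.002] F [ 0.2 -1.  -2.5] w 0.0320 q [-0.65  0.22  1.54 -0.    1.38 -2.36]
tool d [-110.9  307.7   -3. ]
```

Call:
send_rows([
  {"tx": -9, "ty": 26, "tz": 0, "wx": 0, "wy": 0, "wz": 0, "fingers": 28},
  {"tx": -9, "ty": 26, "tz": 0, "wx": 0, "wy": 0, "wz": 0, "fingers": 28},
  {"tx": -9, "ty": 26, "tz": 0, "wx": 0, "wy": 0, "wz": 0, "fingers": 28},
  {"tx": -9, "ty": 26, "tz": 0, "wx": 0, "wy": 0, "wz": 0, "fingers": 28},
  {"tx": -9, "ty": 26, "tz": 0, "wx": 0, "wy": 0, "wz": 0, "fingers": 28},
  {"tx": -9, "ty": 26, "tz": 0, "wx": 0, "wy": 0, "wz": 0, "fingers": 28},
  {"tx": -9, "ty": 26, "tz": 0, "wx": 0, "wy": 0, "wz": 0, "fingers": 28},
  {"tx": -9, "ty": 26, "tz": 0, "wx": 0, "wy": 0, "wz": 0, "fingers": 28},
  {"tx": -9, "ty": 26, "tz": 0, "wx": 0, "wy": 0, "wz": 0, "fingers": 28},
  {"tx": -9, "ty": 24, "tz": 0, "wx": 0, "wy": 0, "wz": 0, "fingers": 28},
  {"tx": -9, "ty": 18, "tz": 0, "wx": 0, "wy": 0, "wz": 0, "fingers": 28},
  {"tx": -6, "ty": 10, "tz": 0, "wx": 0, "wy": 0, "wz": 0, "fingers": 28},
])

```text
time: 15.78
eef_pos: [0.5342, 0.0311, 0.2968]
ee_rot: [-0.226, 3.133, 0.001]
wrist_force: [-0.3, -1.3, -2.6]
grip_width: 0.0323
```

Call:
send_rows([
  {"tx": 0, "ty": 0, "tz": 0, "wx": 0, "wy": 0, "wz": 0, "fingers": 28},
  {"tx": 0, "ty": 0, "tz": 0, "wx": 0, "wy": 0, "wz": 0, "fingers": 28},
  {"tx": 0, "ty": 0, "tz": 0, "wx": 0, "wy": 0, "wz": 0, "fingers": 28},
])

```text
time: 16.03
eef_pos: [0.5339, 0.0279, 0.2963]
ee_rot: [0.223, -3.133, 0.001]
wrist_force: [0.4, -0.4, -2.5]
grip_width: 0.0318
```

```bash
python3 -c "
from h import *
go([0,0,112])
c=get('scene');x0,y0=180,100
cv2.imwrite('pics/s7.png',cv2.resize(c['image'][y0:y0+150,x0:x0+180,::-1],None,fx=4,fy=4))"
```

```text
t 16.03 chest-frame mm [ -6.5 -23.6 296.3] rot err(tool) [-0.001 -0.001 -0.002] F [ 0.3 -0.5 -2.5] w 0.0318 q [-0.08  0.21  1.56 -0.    1.37 -1.79]
tool d [ -6.6  23.7 184.2]
```

View pics/s7.png

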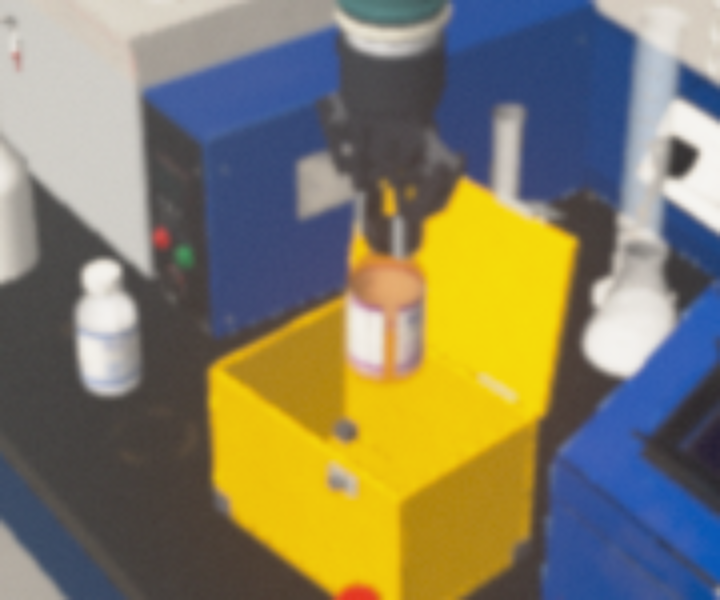

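The bottle hangs upright over the open chest. I'll centre it and lower it gently.

Call:
send_rows([
  {"tx": -6, "ty": 10, "tz": 5, "wx": 0, "wy": 0, "wz": 0, "fingers": 28},
  {"tx": 0, "ty": 8, "tz": 12, "wx": 0, "wy": 0, "wz": 0, "fingers": 28},
  {"tx": 0, "ty": 0, "tz": 18, "wx": 0, "wy": 0, "wz": 0, "fingers": 28},
  {"tx": 0, "ty": 0, "tz": 20, "wx": 0, "wy": 0, "wz": 0, "fingers": 28},
  {"tx": 0, "ty": 0, "tz": 20, "wx": 0, "wy": 0, "wz": 0, "fingers": 28},
  {"tx": 0, "ty": 0, "tz": 20, "wx": 0, "wy": 0, "wz": 0, "fingers": 28},
  {"tx": 0, "ty": 0, "tz": 20, "wx": 0, "wy": 0, "wz": 0, "fingers": 28},
  {"tx": 0, "ty": 0, "tz": 20, "wx": 0, "wy": 0, "wz": 0, "fingers": 28},
  {"tx": 0, "ty": 0, "tz": 18, "wx": 0, "wy": 0, "wz": 0, "fingers": 28},
  {"tx": 0, "ty": 0, "tz": 12, "wx": 0, "wy": 0, "wz": 0, "fingers": 28},
  {"tx": 0, "ty": 0, "tz": 8, "wx": 0, "wy": 0, "wz": 0, "fingers": 28},
  {"tx": 0, "ty": 0, "tz": 4, "wx": 0, "wy": 0, "wz": 0, "fingers": 28},
])

```text
time: 17.08
eef_pos: [0.537, 0.0472, 0.1179]
ee_rot: [0.222, -3.132, -0.0]
wrist_force: [0.2, -0.1, -2.1]
grip_width: 0.032
```

Call:
send_rows([
  {"tx": 0, "ty": 0, "tz": 0, "wx": 0, "wy": 0, "wz": 0, "fingers": 28},
  {"tx": 0, "ty": 0, "tz": 0, "wx": 0, "wy": 0, "wz": 0, "fingers": 28},
])

```text
time: 17.25
eef_pos: [0.5381, 0.0473, 0.1196]
ee_rot: [-0.223, 3.133, -0.0]
wrist_force: [0.5, -0.1, -1.9]
grip_width: 0.0318
```

```bash
python3 -c "
from h import *
go([0,0,112])"
```

```text
t 17.25 chest-frame mm [  0.4  -5.  119.6] rot err(tool) [-0.     0.001 -0.002] F [ 0.5 -0.1 -1.9] w 0.0318 q [-0.04  0.4   1.76 -0.    0.97 -1.75]
tool d [0.4 5.  7.6]
```

Call:
send_rows([
  {"tx": 0, "ty": 0, "tz": 3, "wx": 0, "wy": 0, "wz": 0, "fingers": 28},
  {"tx": 0, "ty": 0, "tz": 2, "wx": 0, "wy": 0, "wz": 0, "fingers": 28},
  {"tx": 0, "ty": 0, "tz": 2, "wx": 0, "wy": 0, "wz": 0, "fingers": 28},
  {"tx": 0, "ty": 0, "tz": 0, "wx": 0, "wy": 0, "wz": 0, "fingers": 28},
])

```text
time: 17.58
eef_pos: [0.5388, 0.0476, 0.1137]
ee_rot: [-0.223, 3.131, -0.0]
wrist_force: [-1.3, 0.8, 7.0]
grip_width: 0.0317
```

```bash
python3 -c "
from h import *
go([0,0,112])"
```

```text
t 17.58 chest-frame mm [  1.1  -4.8 113.7] rot err(tool) [-0.     0.003 -0.001] F [-1.2  1.   7. ] w 0.0317 q [-0.04  0.41  1.77  0.    0.96 -1.75]
tool d [1.1 4.8 1.7]
```

Contact with the floor is at 7 N. I'll release and retreat upward.

Call:
send_rows([
  {"tx": 0, "ty": 0, "tz": 0, "wx": 0, "wy": 0, "wz": 0, "fingers": 36},
  {"tx": 0, "ty": 0, "tz": 0, "wx": 0, "wy": 0, "wz": 0, "fingers": 45},
  {"tx": 0, "ty": 0, "tz": 0, "wx": 0, "wy": 0, "wz": 0, "fingers": 60},
  {"tx": 0, "ty": 0, "tz": 0, "wx": 0, "wy": 0, "wz": 0, "fingers": 60},
  {"tx": 0, "ty": 0, "tz": -10, "wx": 0, "wy": 0, "wz": 0, "fingers": 60},
  {"tx": 0, "ty": 0, "tz": -20, "wx": 0, "wy": 0, "wz": 0, "fingers": 60},
  {"tx": 0, "ty": 0, "tz": -30, "wx": 0, "wy": 0, "wz": 0, "fingers": 60},
  {"tx": 0, "ty": 0, "tz": -35, "wx": 0, "wy": 0, "wz": 0, "fingers": 60},
  {"tx": 0, "ty": 0, "tz": -35, "wx": 0, "wy": 0, "wz": 0, "fingers": 60},
  {"tx": 0, "ty": 0, "tz": -35, "wx": 0, "wy": 0, "wz": 0, "fingers": 60},
  {"tx": 0, "ty": 0, "tz": -35, "wx": 0, "wy": 0, "wz": 0, "fingers": 60},
  {"tx": 0, "ty": 0, "tz": -25, "wx": 0, "wy": 0, "wz": 0, "fingers": 60},
])

```text
time: 18.58
eef_pos: [0.5382, 0.0475, 0.3415]
ee_rot: [-0.223, 3.13, -0.001]
wrist_force: [-0.1, 0.3, 0.1]
grip_width: 0.0596
```

```bash
python3 -c "
from h import *
go([131,50,335])
c=get('scene');x0,y0=180,100
cv2.imwrite('pics/s8.png',cv2.resize(c['image'][y0:y0+150,x0:x0+180,::-1],None,fx=4,fy=4))
c=get('top');X=cloud(c)
Y=(X-O)@RC*1000
m=(abs(Y[...,0])<65)&(abs(Y[...,1])<95)&(Y[...,2]>115)&(Y[...,2]<140)
print(m.sum(),np.median(Y[m],0) if m.any() else '')
x0,y0=200,120
cv2.imwrite('pics/t8.png',cv2.resize(c['image'][y0:y0+150,x0:x0+240,::-1],None,fx=3,fy=3))
"
```

```text
t 18.58 chest-frame mm [  0.5  -4.9 341.5] rot err(tool) [-0.001  0.004 -0.001] F [-0.   0.3  0.1] w 0.0596 q [-0.04  0.19  1.48 -0.    1.47 -1.75]
tool d [-130.4   55.     7. ]
80 [ -3.89774412  -4.38199402 131.40473341]
```

View pics/s8.png

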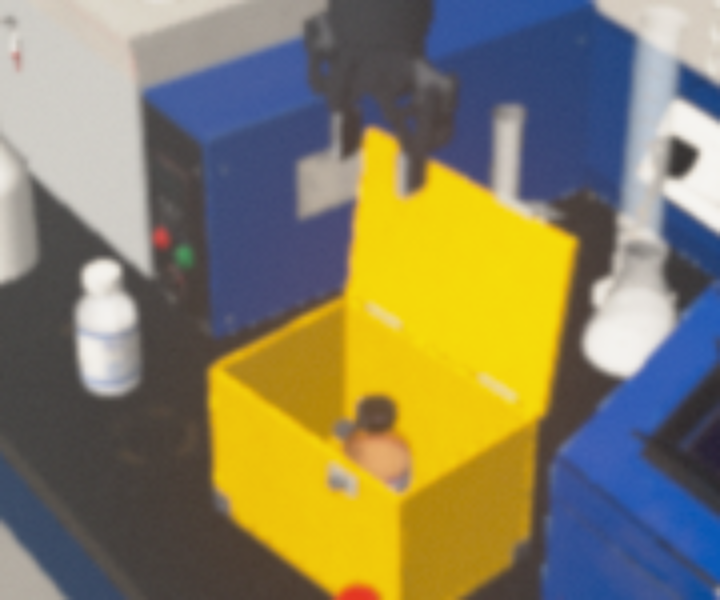

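View pics/t8.png

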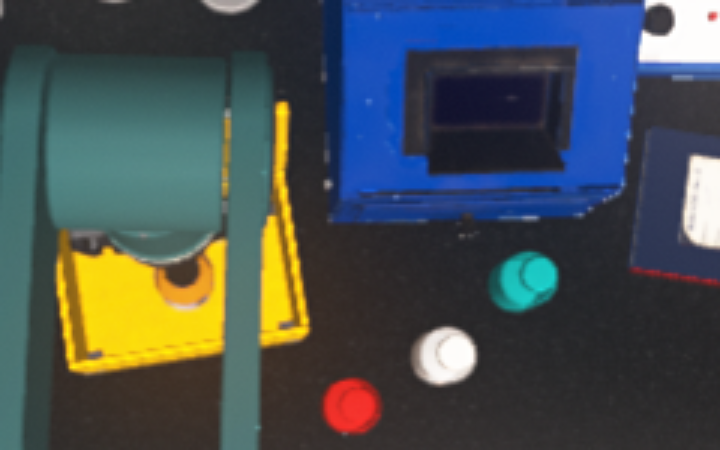

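The bottle stands on the floor, with its cap top at z of about 131 mm in the chest frame. I'll measure the lid angle and then approach its knob.

```bash
python3 -c "
from h import *
c=get('scene');X=cloud(c);Y=(X-O)@RC*1000
hsv=cv2.cvtColor(c['image'],cv2.COLOR_RGB2HSV)
yel=(hsv[...,0]>18)&(hsv[...,0]<35)&(hsv[...,1]>150)
m=yel&(Y[...,2]>175)&(Y[...,2]<280)&(Y[...,1]>-100)&(Y[...,1]<20)&(Y[...,0]>50)
P=Y[m];k=np.polyfit(P[:,2],P[:,0],1);print(len(P),k,np.polyval(k,145),np.pi/2+np.arctan(k[0]))
"
```

```text
894 [ 0.13229199 56.95161497] 76.1339531421905 1.702324563385449
```

Call:
send_rows([
  {"tx": -20, "ty": 10, "tz": 0, "wx": 0, "wy": 0, "wz": 0, "fingers": 60},
  {"tx": -25, "ty": 10, "tz": 0, "wx": 0, "wy": 0, "wz": 0, "fingers": 60},
  {"tx": -25, "ty": 10, "tz": 0, "wx": 0, "wy": 0, "wz": 0, "fingers": 60},
  {"tx": -25, "ty": 10, "tz": 0, "wx": 0, "wy": 0, "wz": 0, "fingers": 60},
  {"tx": -20, "ty": 10, "tz": 0, "wx": 0, "wy": 0, "wz": 0, "fingers": 60},
  {"tx": -15, "ty": 5, "tz": 0, "wx": 0, "wy": 0, "wz": 0, "fingers": 60},
  {"tx": 0, "ty": 0, "tz": 0, "wx": 0, "wy": 0, "wz": 0, "fingers": 60},
  {"tx": 0, "ty": 0, "tz": 0, "wx": 0, "wy": 0, "wz": 0, "fingers": 60},
  {"tx": 0, "ty": 0, "tz": 0, "wx": 0, "wy": 0, "wz": 0, "fingers": 60},
])

```text
time: 19.48
eef_pos: [0.6572, 0.1199, 0.336]
ee_rot: [0.223, -3.131, 0.001]
wrist_force: [-0.4, 0.2, -0.2]
grip_width: 0.0601
```

```bash
python3 -c "
from h import *
go([130.5,50,235])"
```

```text
t 19.48 chest-frame mm [128.6  49.8 336. ] rot err(tool) [-0.    -0.003 -0.001] F [-0.4  0.3 -0.2] w 0.0601 q [ 0.08  0.39  1.2  -0.    1.55 -1.64]
tool d [ -2.2   0.2 101. ]
```

Lid angle 1.702. I'll descend and pinch the lid knob.

Call:
send_rows([
  {"tx": -2, "ty": 0, "tz": 20, "wx": 0, "wy": 0, "wz": 0, "fingers": 60},
  {"tx": 0, "ty": 0, "tz": 25, "wx": 0, "wy": 0, "wz": 0, "fingers": 60},
  {"tx": 0, "ty": 0, "tz": 25, "wx": 0, "wy": 0, "wz": 0, "fingers": 60},
  {"tx": 0, "ty": 0, "tz": 20, "wx": 0, "wy": 0, "wz": 0, "fingers": 60},
  {"tx": 0, "ty": 0, "tz": 11, "wx": 0, "wy": 0, "wz": 0, "fingers": 60},
  {"tx": 0, "ty": 0, "tz": 0, "wx": 0, "wy": 0, "wz": 0, "fingers": 60},
  {"tx": 0, "ty": 0, "tz": 0, "wx": 0, "wy": 0, "wz": 0, "fingers": 60},
  {"tx": 0, "ty": 0, "tz": 0, "wx": 0, "wy": 0, "wz": 0, "fingers": 46},
  {"tx": 0, "ty": 0, "tz": 0, "wx": 0, "wy": 0, "wz": 0, "fingers": 32},
  {"tx": 0, "ty": 0, "tz": 0, "wx": 0, "wy": 0, "wz": 0, "fingers": 32},
  {"tx": 0, "ty": 0, "tz": 0, "wx": 0, "wy": 0, "wz": 0, "fingers": 32},
  {"tx": 0, "ty": 0, "tz": 0, "wx": 0, "wy": 0, "wz": 0, "fingers": 32},
])

```text
time: 20.48
eef_pos: [0.6619, 0.1208, 0.2381]
ee_rot: [-0.223, 3.13, -0.0]
wrist_force: [0.6, 1.2, 6.6]
grip_width: 0.0371
```

```bash
python3 -c "
from h import *
go([130.5,50,235])"
```

```text
t 20.48 chest-frame mm [133.5  50.  238.1] rot err(tool) [-0.     0.004 -0.001] F [0.7 1.1 6.6] w 0.0371 q [ 0.08  0.46  1.33 -0.    1.35 -1.64]
tool d [ 3.  -0.   3.1]
```

Call:
send_rows([
  {"tx": 9.4, "ty": 0, "tz": -4.2, "wx": 0, "wy": 0, "wz": 0, "fingers": 32},
  {"tx": 9.8, "ty": 0, "tz": -3.4, "wx": 0, "wy": 0, "wz": 0, "fingers": 32},
  {"tx": 10.0, "ty": 0, "tz": -2.6, "wx": 0, "wy": 0, "wz": 0, "fingers": 32},
  {"tx": 10.2, "ty": 0, "tz": -1.7, "wx": 0, "wy": 0, "wz": 0, "fingers": 32},
  {"tx": 10.3, "ty": 0, "tz": -0.8, "wx": 0, "wy": 0, "wz": 0, "fingers": 32},
  {"tx": 10.3, "ty": 0, "tz": 0, "wx": 0, "wy": 0, "wz": 0, "fingers": 32},
  {"tx": 10.3, "ty": 0, "tz": 0.9, "wx": 0, "wy": 0, "wz": 0, "fingers": 32},
  {"tx": 10.2, "ty": 0, "tz": 1.8, "wx": 0, "wy": 0, "wz": 0, "fingers": 32},
  {"tx": 10.0, "ty": 0, "tz": 2.6, "wx": 0, "wy": 0, "wz": 0, "fingers": 32},
  {"tx": 9.7, "ty": 0, "tz": 3.5, "wx": 0, "wy": 0, "wz": 0, "fingers": 32},
  {"tx": 0, "ty": 0, "tz": 0, "wx": 0, "wy": 0, "wz": 0, "fingers": 32},
])

```text
time: 21.4
eef_pos: [0.5579, 0.1057, 0.241]
ee_rot: [0.223, -3.13, 0.002]
wrist_force: [-8.1, -2.3, 11.0]
grip_width: 0.0368
```

```bash
python3 -c "
from h import *
go([133.5-100.3,50,238.1+3.9])"
```

```text
t 21.40 chest-frame mm [ 28.4  50.  241. ] rot err(tool) [-0.001 -0.003 -0.001] F [-8.3 -1.1 11. ] w 0.0368 q [ 0.07  0.31  1.57 -0.    1.27 -1.65]
tool d [-4.8  0.  -1. ]
```

Call:
send_rows([
  {"tx": 9.4, "ty": 0, "tz": 4.3, "wx": 0, "wy": 0, "wz": 0, "fingers": 32},
  {"tx": 9.0, "ty": 0, "tz": 5.1, "wx": 0, "wy": 0, "wz": 0, "fingers": 32},
  {"tx": 8.5, "ty": 0, "tz": 5.8, "wx": 0, "wy": 0, "wz": 0, "fingers": 32},
  {"tx": 8.0, "ty": 0, "tz": 6.5, "wx": 0, "wy": 0, "wz": 0, "fingers": 32},
  {"tx": 7.4, "ty": 0, "tz": 7.2, "wx": 0, "wy": 0, "wz": 0, "fingers": 32},
  {"tx": 6.8, "ty": 0, "tz": 7.8, "wx": 0, "wy": 0, "wz": 0, "fingers": 32},
  {"tx": 6.1, "ty": 0, "tz": 8.3, "wx": 0, "wy": 0, "wz": 0, "fingers": 32},
  {"tx": 5.4, "ty": 0, "tz": 8.8, "wx": 0, "wy": 0, "wz": 0, "fingers": 32},
  {"tx": 2.3, "ty": 0, "tz": 4.6, "wx": 0, "wy": 0, "wz": 0, "fingers": 32},
  {"tx": 2.3, "ty": 0, "tz": 4.7, "wx": 0, "wy": 0, "wz": 0, "fingers": 32},
  {"tx": 0, "ty": 0, "tz": 0, "wx": 0, "wy": 0, "wz": 0, "fingers": 32},
])

```text
time: 22.32
eef_pos: [0.495, 0.0966, 0.1754]
ee_rot: [0.223, -3.13, 0.001]
wrist_force: [-3.0, -4.0, -4.7]
grip_width: 0.0372
```

```bash
python3 -c "
from h import *
go([-40,50,166])"
```

```text
t 22.32 chest-frame mm [-35.2  50.  175.4] rot err(tool) [-0.001 -0.004 -0.001] F [-3.6 -3.5 -4.7] w 0.0372 q [ 0.06  0.29  1.78 -0.    1.08 -1.66]
tool d [4.8 0.  9.4]
```

Call:
send_rows([
  {"tx": 2, "ty": 0, "tz": 4.5, "wx": 0, "wy": 0, "wz": 0, "fingers": 32},
  {"tx": 1.5, "ty": 0, "tz": 4, "wx": 0, "wy": 0, "wz": 0, "fingers": 32},
  {"tx": 0, "ty": 0, "tz": 2, "wx": 0, "wy": 0, "wz": 0, "fingers": 32},
  {"tx": 0, "ty": 0, "tz": 0, "wx": 0, "wy": 0, "wz": 0, "fingers": 32},
])

```text
time: 22.65
eef_pos: [0.4931, 0.0964, 0.1695]
ee_rot: [-0.224, 3.134, -0.001]
wrist_force: [-13.4, -5.3, 30.7]
grip_width: 0.0369
```

```bash
python3 -c "
from h import *
go([-40,50,166])"
```

```text
t 22.65 chest-frame mm [-37.1  50.  169.5] rot err(tool) [-0.001 -0.    -0.001] F [-14.   -3.3  30.7] w 0.0369 q [ 0.06  0.29  1.79 -0.    1.06 -1.66]
tool d [ 2.9 -0.   3.5]
```

The lid is pressing on the rim at 31 N, at the expected height. I'll release, rise and check.

Call:
send_rows([
  {"tx": 0, "ty": 0, "tz": 0, "wx": 0, "wy": 0, "wz": 0, "fingers": 60},
  {"tx": 0, "ty": 0, "tz": 0, "wx": 0, "wy": 0, "wz": 0, "fingers": 60},
  {"tx": 0, "ty": 0, "tz": 0, "wx": 0, "wy": 0, "wz": 0, "fingers": 60},
  {"tx": 0, "ty": 0, "tz": -15, "wx": 0, "wy": 0, "wz": 0, "fingers": 60},
  {"tx": 0, "ty": 0, "tz": -25, "wx": 0, "wy": 0, "wz": 0, "fingers": 60},
  {"tx": 0, "ty": 0, "tz": -20, "wx": 0, "wy": 0, "wz": 0, "fingers": 60},
  {"tx": 0, "ty": -20, "tz": 0, "wx": 0, "wy": 0, "wz": 0, "fingers": 60},
  {"tx": 0, "ty": -30, "tz": 0, "wx": 0, "wy": 0, "wz": 0, "fingers": 60},
  {"tx": 0, "ty": -30, "tz": 0, "wx": 0, "wy": 0, "wz": 0, "fingers": 60},
  {"tx": 0, "ty": -20, "tz": 0, "wx": 0, "wy": 0, "wz": 0, "fingers": 60},
  {"tx": 0, "ty": 0, "tz": 0, "wx": 0, "wy": 0, "wz": 0, "fingers": 60},
  {"tx": 0, "ty": 0, "tz": 0, "wx": 0, "wy": 0, "wz": 0, "fingers": 60},
])

```text
time: 23.65
eef_pos: [0.5081, -0.0029, 0.2262]
ee_rot: [-0.219, 3.134, 0.001]
wrist_force: [0.4, 0.2, 0.3]
grip_width: 0.06
```

```bash
python3 -c "
from h import *
go([-39,-50,165])
c=get('scene');X=cloud(c);Y=(X-O)@RC*1000
hsv=cv2.cvtColor(c['image'],cv2.COLOR_RGB2HSV)
yel=(hsv[...,0]>18)&(hsv[...,0]<35)&(hsv[...,1]>150)
m=yel&(Y[...,2]>148)&(Y[...,2]<175)&(abs(Y[...,1])<100)&(abs(Y[...,0])<68)
P=Y[m];print(len(P),np.polyfit(P[:,0],P[:,2],1))
m=(c['image'].max(-1)<90)&(abs(Y[...,1]+50)<25)&(Y[...,2]>165)&(Y[...,2]<200)&(abs(Y[...,0]+40)<30)
P=Y[m];print(len(P),P.min(0),P.max(0),np.median(P,0))
x0,y0=180,100
cv2.imwrite('pics/s9.png',cv2.resize(c['image'][y0:y0+150,x0:x0+180,::-1],None,fx=4,fy=4))"
```

```text
t 23.65 chest-frame mm [-36.5 -50.4 226.2] rot err(tool) [ 0.001  0.    -0.004] F [0.4 0.2 0.3] w 0.0600 q [-0.14  0.23  1.71  0.    1.2  -1.85]
tool d [ 2.5  0.3 61.2]
1291 [-2.53191387e-03  1.57003140e+02]Traceback (most recent call last):
  File "<string>", line 10, in <module>
    P=Y[m];print(len(P),P.min(0),P.max(0),np.median(P,0))
                        ~~~~~^^^
    return umr_minimum(a, axis, None, out, keepdims, initial, where)
ValueError: zero-size array to reduction operation minimum which has no identity
```

```bash
python3 -c "
from h import *
c=get('scene')
for p in ([-39,-50,179],[-39,-67,179],[-39,-33,179]):
    u=proj(c,c2w(p))[0]; cv2.circle(c['image'],(int(u[0]+.5),int(u[1]+.5)),0,(255,0,255),-1)
x0,y0=220,140
cv2.imwrite('pics/s9.png',cv2.resize(c['image'][y0:y0+100,x0:x0+120,::-1],None,fx=6,fy=6))"
```

```text
(no output)
```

View pics/s9.png

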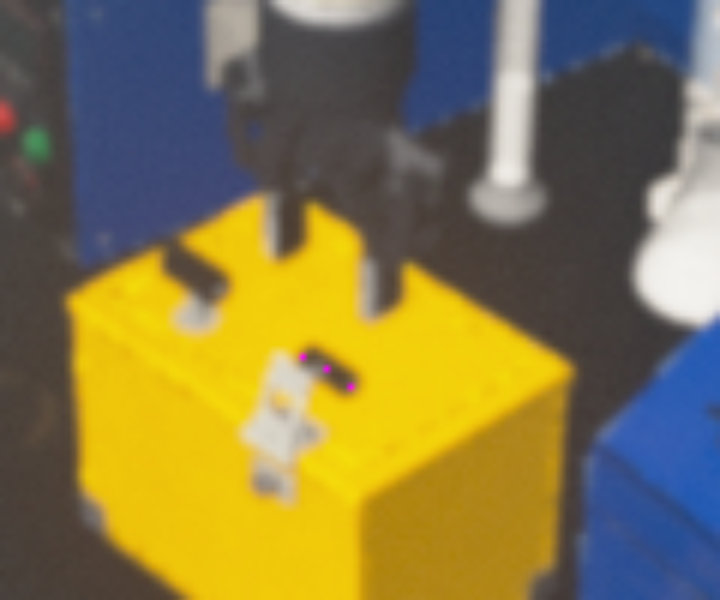

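Call:
send_rows([
  {"tx": 2.5, "ty": 0, "tz": 20, "wx": 0, "wy": 0, "wz": 0, "fingers": 60},
  {"tx": 0, "ty": 0, "tz": 20, "wx": 0, "wy": 0, "wz": 0, "fingers": 60},
  {"tx": 0, "ty": 0, "tz": 13, "wx": 0, "wy": 0, "wz": 0, "fingers": 60},
  {"tx": 0, "ty": 0, "tz": 8, "wx": 0, "wy": 0, "wz": 0, "fingers": 60},
  {"tx": 0, "ty": 0, "tz": 0, "wx": 0, "wy": 0, "wz": 0, "fingers": 60},
  {"tx": 0, "ty": 0, "tz": 0, "wx": 0, "wy": 0, "wz": 0, "fingers": 60},
])

```text
time: 24.25
eef_pos: [0.5049, -0.0019, 0.1655]
ee_rot: [0.225, -3.133, -0.0]
wrist_force: [-0.2, 0.3, 0.1]
grip_width: 0.0601
```

```bash
python3 -c "
from h import *
go([-39,-50,163])
"
```

```text
t 24.25 chest-frame mm [-39.5 -49.  165.5] rot err(tool) [ 0.    -0.001 -0.   ] F [-0.1  0.3  0.1] w 0.0601 q [-0.14  0.3   1.79  0.    1.05 -1.85]
tool d [-0.5 -1.   2.5]
```

Call:
send_rows([
  {"tx": 0, "ty": -1, "tz": 2, "wx": 0, "wy": 0, "wz": 0, "fingers": 60},
  {"tx": 0, "ty": 0, "tz": 0, "wx": 0, "wy": 0, "wz": 0, "fingers": 45},
  {"tx": 0, "ty": 0, "tz": 0, "wx": 0, "wy": 0, "wz": 0, "fingers": 28},
  {"tx": 0, "ty": 0, "tz": 0, "wx": 0, "wy": 0, "wz": 0, "fingers": 28},
  {"tx": 0, "ty": 0, "tz": 0, "wx": 0, "wy": 0, "wz": 0, "fingers": 28},
  {"tx": 0, "ty": 0, "tz": 0, "wx": 0, "wy": 0, "wz": 0, "fingers": 28},
])

```text
time: 24.75
eef_pos: [0.5057, -0.0032, 0.1643]
ee_rot: [-0.223, 3.132, 0.001]
wrist_force: [-0.9, 3.5, 5.4]
grip_width: 0.0328
```

```bash
python3 -c "
from h import *
go([-39,-50,163])
def off(f): return np.array([-40*np.sin(f)-28*np.cos(f), -40*np.cos(f)+28*np.sin(f)])
fs=np.linspace(3.5,0,25); o=np.array([off(f) for f in fs]); d=np.diff(o,axis=0)
for f,r,p in zip(fs[1:],d,o[1:]): print('%.2f'%f,'tx %.1f tz %.1f'%(-r[0],-r[1]),(p-o[0]).round(1))
"
```

```text
t 24.75 chest-frame mm [-38.9 -50.3 164.3] rot err(tool) [ 0.001  0.002 -0.002] F [-0.4  3.6  5.4] w 0.0328 q [-0.14  0.3   1.79  0.    1.05 -1.86]
tool d [0.1 0.3 1.3]
3.35 tx 4.4 tz -5.6 [-4.4  5.6]
3.21 tx 5.2 tz -4.9 [-9.6 10.4]
3.06 tx 5.9 tz -4.0 [-15.5  14.5]
2.92 tx 6.4 tz -3.2 [-21.9  17.6]
2.77 tx 6.8 tz -2.2 [-28.6  19.8]
2.62 tx 7.0 tz -1.2 [-35.7  21. ]
2.48 tx 7.1 tz -0.2 [-42.8  21.1]
2.33 tx 7.1 tz 0.9 [-49.8  20.2]
2.19 tx 6.9 tz 1.9 [-56.7  18.3]
2.04 tx 6.5 tz 2.9 [-63.2  15.5]
1.90 tx 6.0 tz 3.8 [-69.2  11.7]
1.75 tx 5.4 tz 4.6 [-74.6   7. ]
1.60 tx 4.7 tz 5.4 [-79.3   1.7]
1.46 tx 3.8 tz 6.0 [-83.1  -4.3]
1.31 tx 2.9 tz 6.5 [-86.1 -10.8]
1.17 tx 2.0 tz 6.8 [-88.  -17.6]
1.02 tx 0.9 tz 7.1 [-89.  -24.7]
0.88 tx -0.1 tz 7.1 [-88.9 -31.8]
0.73 tx -1.1 tz 7.0 [-87.8 -38.8]
0.58 tx -2.1 tz 6.8 [-85.7 -45.6]
0.44 tx -3.1 tz 6.4 [-82.6 -52. ]
0.29 tx -4.0 tz 5.9 [-78.6 -57.9]
0.15 tx -4.8 tz 5.2 [-73.8 -63.1]
0.00 tx -5.5 tz 4.5 [-68.3 -67.6]
```

Call:
send_rows([
  {"tx": 4.4, "ty": 0, "tz": -5.6, "wx": 0, "wy": 0, "wz": 0, "fingers": 28},
  {"tx": 5.2, "ty": 0, "tz": -4.9, "wx": 0, "wy": 0, "wz": 0, "fingers": 28},
  {"tx": 5.9, "ty": 0, "tz": -4.0, "wx": 0, "wy": 0, "wz": 0, "fingers": 28},
  {"tx": 6.4, "ty": 0, "tz": -3.2, "wx": 0, "wy": 0, "wz": 0, "fingers": 28},
  {"tx": 6.8, "ty": 0, "tz": -2.2, "wx": 0, "wy": 0, "wz": 0, "fingers": 28},
  {"tx": 7.0, "ty": 0, "tz": -1.2, "wx": 0, "wy": 0, "wz": 0, "fingers": 28},
  {"tx": 7.1, "ty": 0, "tz": -0.2, "wx": 0, "wy": 0, "wz": 0, "fingers": 28},
  {"tx": 7.1, "ty": 0, "tz": 0.9, "wx": 0, "wy": 0, "wz": 0, "fingers": 28},
  {"tx": 6.9, "ty": 0, "tz": 1.9, "wx": 0, "wy": 0, "wz": 0, "fingers": 28},
  {"tx": 6.5, "ty": 0, "tz": 2.9, "wx": 0, "wy": 0, "wz": 0, "fingers": 28},
  {"tx": 6.0, "ty": 0, "tz": 3.8, "wx": 0, "wy": 0, "wz": 0, "fingers": 28},
  {"tx": 5.4, "ty": 0, "tz": 4.6, "wx": 0, "wy": 0, "wz": 0, "fingers": 28},
])

```text
time: 25.75
eef_pos: [0.43, -0.0141, 0.17]
ee_rot: [0.223, -3.133, -0.001]
wrist_force: [1.0, 5.2, -4.4]
grip_width: 0.0321
```

```bash
python3 -c "
from h import *
go([-38.9-74.6,-50,164.3+7])
"
```

```text
t 25.75 chest-frame mm [-115.4  -50.3  170. ] rot err(tool) [ 0.    -0.001 -0.001] F [ 1.7  5.  -4.4] w 0.0321 q [-0.19  0.19  1.94  0.    1.02 -1.91]
tool d [-1.9  0.3 -1.3]
```

Call:
send_rows([
  {"tx": 4.2, "ty": 0, "tz": 5.4, "wx": 0, "wy": 0, "wz": 0, "fingers": 28},
  {"tx": 3.5, "ty": 0, "tz": 6.0, "wx": 0, "wy": 0, "wz": 0, "fingers": 28},
  {"tx": 2.8, "ty": 0, "tz": 6.5, "wx": 0, "wy": 0, "wz": 0, "fingers": 28},
  {"tx": 1.8, "ty": 0, "tz": 6.8, "wx": 0, "wy": 0, "wz": 0, "fingers": 28},
  {"tx": 0.8, "ty": 0, "tz": 7.1, "wx": 0, "wy": 0, "wz": 0, "fingers": 28},
  {"tx": -0.1, "ty": 0, "tz": 7.1, "wx": 0, "wy": 0, "wz": 0, "fingers": 28},
  {"tx": -1.1, "ty": 0, "tz": 7.0, "wx": 0, "wy": 0, "wz": 0, "fingers": 28},
  {"tx": -2.1, "ty": 0, "tz": 6.8, "wx": 0, "wy": 0, "wz": 0, "fingers": 28},
  {"tx": -3.1, "ty": 0, "tz": 6.4, "wx": 0, "wy": 0, "wz": 0, "fingers": 28},
  {"tx": -4.0, "ty": 0, "tz": 5.9, "wx": 0, "wy": 0, "wz": 0, "fingers": 28},
  {"tx": 0, "ty": 0, "tz": 0, "wx": 0, "wy": 0, "wz": 0, "fingers": 28},
])

```text
time: 26.67
eef_pos: [0.4296, -0.0143, 0.1047]
ee_rot: [-0.223, 3.133, 0.001]
wrist_force: [1.0, 6.6, 1.0]
grip_width: 0.0326
```

```bash
python3 -c "
from h import *
go([-38.9-78.6,-50,164.3-57.9])
"
```

```text
t 26.67 chest-frame mm [-115.8  -50.5  104.7] rot err(tool) [ 0.001  0.001 -0.002] F [1.9 6.4 1. ] w 0.0326 q [-0.19  0.29  2.01  0.    0.84 -1.91]
tool d [ 1.7  0.5 -1.7]
```

Call:
send_rows([
  {"tx": -4.5, "ty": 0, "tz": 4.8, "wx": 0, "wy": 0, "wz": 0, "fingers": 28},
  {"tx": -4.5, "ty": 0, "tz": 4, "wx": 0, "wy": 0, "wz": 0, "fingers": 28},
  {"tx": 0, "ty": 0, "tz": 0, "wx": 0, "wy": 0, "wz": 0, "fingers": 28},
  {"tx": 0, "ty": 0, "tz": 0, "wx": 0, "wy": 0, "wz": 0, "fingers": 28},
])

```text
time: 27.0
eef_pos: [0.4382, -0.0131, 0.0968]
ee_rot: [-0.223, 3.133, 0.0]
wrist_force: [-1.1, 7.3, 5.5]
grip_width: 0.0328
```

```bash
python3 -c "
from h import *
go([-38.9-68.3,-50,164.3-67.6])
"
```

```text
t 27.00 chest-frame mm [-107.1  -50.5   96.8] rot err(tool) [ 0.     0.001 -0.001] F [-0.1  7.4  5.5] w 0.0328 q [-0.19  0.32  2.    0.    0.82 -1.9 ]
tool d [0.1 0.5 0.1]
```

The hasp is at about 0. I'll release and move up and away.

Call:
send_rows([
  {"tx": 0, "ty": 0, "tz": 0, "wx": 0, "wy": 0, "wz": 0, "fingers": 60},
  {"tx": 0, "ty": 0, "tz": 0, "wx": 0, "wy": 0, "wz": 0, "fingers": 60},
  {"tx": 0, "ty": 0, "tz": 0, "wx": 0, "wy": 0, "wz": 0, "fingers": 60},
  {"tx": 0, "ty": 0, "tz": -15, "wx": 0, "wy": 0, "wz": 0, "fingers": 60},
  {"tx": 0, "ty": 0, "tz": -25, "wx": 0, "wy": 0, "wz": 0, "fingers": 60},
  {"tx": 0, "ty": 0, "tz": -30, "wx": 0, "wy": 0, "wz": 0, "fingers": 60},
  {"tx": 0, "ty": 0, "tz": -30, "wx": 0, "wy": 0, "wz": 0, "fingers": 60},
  {"tx": 0, "ty": 25, "tz": -30, "wx": 0, "wy": 0, "wz": 0, "fingers": 60},
  {"tx": 0, "ty": 30, "tz": -30, "wx": 0, "wy": 0, "wz": 0, "fingers": 60},
  {"tx": 0, "ty": 30, "tz": 0, "wx": 0, "wy": 0, "wz": 0, "fingers": 60},
  {"tx": 0, "ty": 30, "tz": 0, "wx": 0, "wy": 0, "wz": 0, "fingers": 60},
  {"tx": 0, "ty": 0, "tz": 0, "wx": 0, "wy": 0, "wz": 0, "fingers": 60},
])

```text
time: 28.0
eef_pos: [0.4207, 0.1034, 0.257]
ee_rot: [-0.227, 3.132, 0.003]
wrist_force: [0.4, -0.0, 0.9]
grip_width: 0.0601
```

```bash
python3 -c "
from h import *
st()
c=get('scene');X=cloud(c);Y=(X-O)@RC*1000
hsv=cv2.cvtColor(c['image'],cv2.COLOR_RGB2HSV)
yel=(hsv[...,0]>18)&(hsv[...,0]<35)&(hsv[...,1]>150)
m=yel&(Y[...,2]>148)&(Y[...,2]<175)&(abs(Y[...,1])<100)&(abs(Y[...,0])<68)
P=Y[m];print(len(P),np.polyfit(P[:,0],P[:,2],1))
for w in ([.4586,-.2065,.118],[.46,.35,.118]): print(proj(c,w))
for p in ([-107,-50,111],[-107,-67,111],[-107,-33,111]):
    u=proj(c,c2w(p))[0]; cv2.circle(c['image'],(int(u[0]+.5),int(u[1]+.5)),0,(255,0,255),-1)
x0,y0=180,140
cv2.imwrite('pics/s10.png',cv2.resize(c['image'][y0:y0+160,x0:x0+200,::-1],None,fx=4,fy=3.7))"
```

```text
t 28.00 chest-frame mm [-107.8   67.3  257. ] rot err(tool) [0.002 0.002 0.001] F [ 0.4 -0.1  0.9] w 0.0601 q [ 0.08  0.09  1.81  0.    1.24 -1.64]
1530 [-7.96825118e-04  1.56790548e+02]
[[302.00061227 261.24549195]]
[[205.36258346 167.7052271 ]]
```

View pics/s10.png

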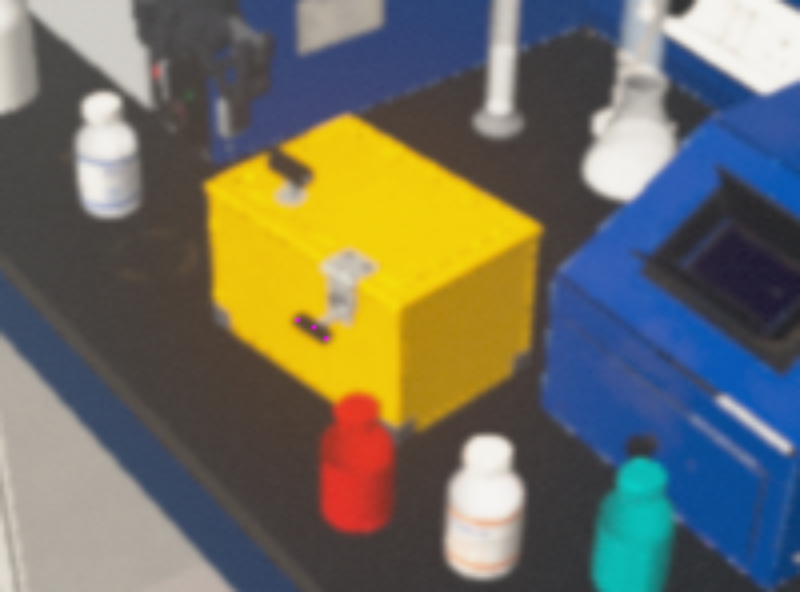

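The hasp hangs over the staple, with its knob at the predicted hasp 0 position. The lid is flat, both white-capped bottles are where they were, and the arm is clear. I'll hand in.

```bash
python3 -c "
from bench import job
print(job.close_job())"
```

```text
the job is handed in; nothing more can be done
None
```

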